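Take the dressing ladle off its hook and hold it ready over the bowl

TASK

Lift the ladle up and off its hook without wrenching it against the stand, and hold it out for the cook, who will measure oil into it: its cup centred over the dark bowl, its rim level and about 15 cm above the worktop, and its handle on the side away from the hob (towards the robot's left), so that the cook can pour from the hob's side. Finish while still holding the ladle there, still and touching nothing else; leave the other two tools hanging and everything else where it stands.

Things in the scene. Friction and masses are not known exactly. Their poses are not given: they have to be found in the camera images.
- ladle_grip (a point): Steel ladle, 210 mm long, about 130 g: centre of its black grip (80 mm long, 18 mm wide along this y, 10 mm thick). Axes as ladle_rim's: z the CUP's axis, x from the cup to the handle's side; the grip's long axis leans from z towards +x at its top by 0.21 rad. Its steel loop ends 81 mm above this point along the grip, the black part goes 40 mm up and down.
- ladle_rim (a point): Centre of the mouth of the ladle's cup (72 mm wide, 38 mm deep). z: cup's axis, out of the mouth, vertical when the rim is level. x: in the plane of the mouth, to where the handle rises from the rim. ladle_grip lies 53 mm along +x and 79 mm along +z from here. Hanging, the cup is on the stand's front side, its mouth tipped 0.33 rad to that front.
- tool_stand: Fixed counter-top stand: wooden base 150 x 330 x 18 mm, steel bar 285 mm up at the back, three dark hooks from which ladle, skimmer and turner hang, in any order. Origin on the worktop below the middle hook; -x: its front, to which the hooks point; y along the bar; z up. Bar and two posts at x = +58 mm, posts at y = +-145 mm; nothing is higher than 295 mm.
- hook_mid (a point): Seat of the middle hook (5 mm wire), where a loop rests; axes as tool_stand's, the other two hooks at y = +-90 mm. Tips at x = -22 mm, 9 mm above the seat. The tools' loops are closed, inside 14 mm wide and about 30 mm high: lift a tool straight up by 12 to 22 mm (best 16), then draw it straight to the front (-x) by 40 mm or more, and it is off.
- skimmer_loop (a point): Wire skimmer (round mesh 78 mm wide, same black grip, loose; hanging it reaches at most 65 mm in front of its hook): top of the inside of its loop, which hangs on a hook's seat at z = 285 mm. Must stay hanging.
- turner_loop (a point): Slotted turner (black blade 74 x 84 mm, same black grip, loose; hanging it reaches at most 65 mm in front of its hook): top of the inside of its loop, which hangs on a hook's seat at z = 285 mm. Must stay hanging.
- dark_bowl: Dark round bowl, empty, loose, 178 mm wide at the rim, 64 mm high. Origin at the centre of its underside, on the worktop; x points away from the robot, y to the robot's left, z up.
- salt_shaker: Small white salt shaker, loose, 44 mm wide and 90 mm high, standing to the left of the bowl. Origin at the centre of its underside. Not to be disturbed.
- hob_edge (a point): Point at the left edge of the black glass hob, which lies to the robot's right, at worktop height. Axes: x away from the robot, y to its left (away from the hob), z up.

How it is judged:
By the outcome, as a careful person would: the job done as asked, in the order asked, and still so for the second after the job is handed in, while the arm keeps its last pose, push and grip.
It also fails if it takes over 40 s, if anything falls off the work surface, if the arm or the gripper's body presses on something with over 40 N, if the wrist force passes 120 N, or if a joint passes its speed limit or range.

ROBOT

A 6-joint arm with a two-finger parallel gripper is mounted at the origin on a cart in front of the work surface, level with it; the furniture and walls round the work are solid. World frame = base frame: x ahead of the robot, y to its left, z up, the work surface at z = 0. Lengths are in m, angles in degrees, forces in N, time in s.
With the tool pointing down it reaches from about 0.3 to 0.775 m from the base axis. Payload 14.6 kg.
Tool frame: the origin (TCP) lies midway between the tips of the shut fingers; the grasp point (between the pads) lies 19 mm behind it; x points along the fingers, y is the direction in which the jaws open and shut, and the axes are right-handed (so a half turn about x gives the same grasp; the last joint's range is limited). The gripper opens to 94 mm and grips with 3 to 60 N. Pads are 16 mm wide; open, the fingers measure 119 mm over their backs; the gripper's body (75 mm by 177 mm) begins 78 mm behind the grasp point.
Start: joints at [65.054, 17.183, 87.147, -0, 75.671, -3.816], TCP at [0.198, 0.513, 0.205] pointing down, gripper open.
Joint ranges: [-173.82, 173.82], [-45.26, 126.66], [13.44, 144.39], [-59.66, 239.66], [0, 175.72], [-146.38, 146.38]. Speed limits (degrees/s): [127.2, 127.2, 147.25, 180, 180, 180].

INTERFACE

Orientations are given as a 3x3 rotation matrix whose columns are the frame's x, y, z axes.
In Python, from rig import manip gives the robot as it stands. The module is installed in compiled form; this text tells all that it offers.
- The arm moves only by the tool jog_arm, never from a script. Its argument "targets" is one flat list of numbers, 4 for each row, row after row: the shift along the tool's x, y, z in cm, then the turn about the tool's x in rad. In form: [x, y, z, spin, x, y, z, spin, ...]. A call has exactly 5 rows; each row is the pose to reach, as a shift and turn from the pose measured when the call began, along the tool's axes at that moment; what a row does not reach only later rows make up. A row lasts 1/8 s, in which the tool goes at most 62.5 mm and 10.7 degrees, less where a joint would pass 70% of its speed; a pose out of reach is approached as far as the arm can. A call with a gripper value outside its range is refused whole. "jaw" is the finger opening in cm, from 0 to 9.4, set as the call begins (left out, the last holds). The fingers move at their own pace and stop on an object; "squeeze" is the grip in N (left out, the last holds). Time passes only in rows, so rows that repeat a pose let the fingers close, or fill a call up. It gives the time, the measured TCP pose, the force and the opening at its end, in the units of the state.
- manip.observe(): the state, without advancing time (a new reading comes with each control period).
- manip.grab_frame(name): name is "scene" or "top" or "wrist"; returns a dict with "color" (400x640x3 uint8, red, green, blue), "z_map" (400x640 float32, m along the optical axis (not along the pixel's ray), 0 where there is no reading), "fov_y" (degrees; the focal length in pixels is half the picture's height over the tangent of half this angle, whatever the lens; pixels are square), "cx", "cy" (the principal point, pixels), "R" (3x3) and "t" (3): a world point X has camera coordinates R X + t. Camera axes: x right, y down, z forward; pixel columns grow to the right and rows downward; lengths in m; the calibration is good to about 2 mm. A picture is of the moment at which its call begins.
- manip.sign_off(): hands the job in, once; it reports no verdict.
The state is a dict: "time": time; "q": joint angles; "qvel": joint speeds; "tau": joint torques, N m; "eef_pos": TCP position; "ee_rot": TCP orientation; "ft_force": force on the tool from outside, world axes, zero at the start; "wrist_torque": the same for the moment, N m; "finger_gap": opening from 0.0 (shut) to 1.0 (fully open).
Only numpy, scipy, OpenCV 4.12 (cv2) and the standard library are available. Lean on these libraries where they do the work, as an engineer would, in place of code of your own. Each camera call takes 0.05 s, during which the arm holds its last target.

## Working session

There is one attempt and no reset: what is moved stays moved. The work goes in short steps, Python scripts to look and compute and a tool call to move; the robot and the scene stay as the last step left them, time stands still between calls to the robot, and variables do not carry over. Pictures are saved under pics/ and viewed, and the job is handed in when it is done.

Besides the shell and the picture viewer there is one more tool, called after "Emit:" as name(argument=value, ...) on one line, values as JSON. jog_arm: Moves the arm, as the interface text tells. Its arguments: {"type":"object","properties":{"targets":{"type":"array"},"jaw":{"type":"number"},"squeeze":{"type":"number"}},"required":["targets"]}

```bash
mkdir -p pics; cat > h.py <<'E'
import numpy as np, cv2
from rig import manip
def grab(n,save):
    f=manip.grab_frame(n); cv2.imwrite(f'pics/{save}.png',cv2.cvtColor(f['color'],cv2.COLOR_RGB2BGR)); np.savez(f'pics/{save}.npz',**f); return f
def load(s): return dict(np.load(f'pics/{s}.npz'))
def cloud(f):
    z=f['z_map'];H,W=z.shape;fl=H/2/np.tan(np.radians(float(f['fov_y'])/2))
    v,u=np.mgrid[:H,:W]; P=np.stack([(u-f['cx'])/fl*z,(v-f['cy'])/fl*z,z],-1)
    X=(P-f['t'])@f['R']; X[z<=0]=np.nan; return X
E
python3 - <<'E'
from h import *
s=manip.observe(); print(s)
for n in ['scene','top','wrist']:
    f=grab(n,n+'0'); print(n,f['fov_y'],f['cx'],f['cy'],f['R'].round(3).tolist(),f['t'], -f['R'].T@f['t'])
E
```

```text
{'time': 0.0, 'q': array([ 6.50540108e+01,  1.72152885e+01,  8.71781139e+01,  2.73852942e-04,
        7.56686967e+01, -3.81738667e+00]), 'qvel': array([-0.04284987, -0.03846331,  0.00981668,  0.13486459,  0.0212857 ,
        0.00163193]), 'tau': array([-2.60705401e-04, -5.31807518e+01, -3.52745819e+01,  7.08202645e-02,
        2.43411079e-02, -1.21746898e-04]), 'eef_pos': array([0.19816816, 0.51280244, 0.20490572]), 'ee_rot': array([[-4.61320705e-04,  3.60463359e-01,  9.32773260e-01],
       [-9.80765346e-04,  9.32772747e-01, -3.60463646e-01],
       [-9.99999413e-01, -1.08112103e-03, -7.67774106e-05]]), 'ft_force': array([-0.06313023,  0.02275211,  0.32694994]), 'wrist_torque': array([ 0.00278459,  0.02095381, -0.01449245]), 'finger_gap': 0.9984010262645971}
scene 48.58308040036528 325.922184557309 200.3655906213749 [[0.605, -0.796, 0.0], [-0.452, -0.344, -0.823], [0.656, 0.498, -0.567]] [-0.32282673  0.44169239  1.00327756] [-0.26284594 -0.60508995  0.93308804]
top 52.87343082024239 326.4680361697173 194.9555602216189 [[0.006, -1.0, -0.0], [-0.988, -0.006, -0.155], [0.155, 0.001, -0.988]] [0.05793423 0.57908048 1.50010365] [0.33955554 0.05990975 1.57165976]
wrist 66.19767022570058 320.71099873872475 206.31352778291324 [[0.361, 0.932, -0.002], [0.9, -0.348, 0.264], [0.246, -0.097, -0.965]] [-0.54968429 -0.02705913  0.39134241] [0.12680489 0.54100217 0.38375913]
```

View pics/scene0.png

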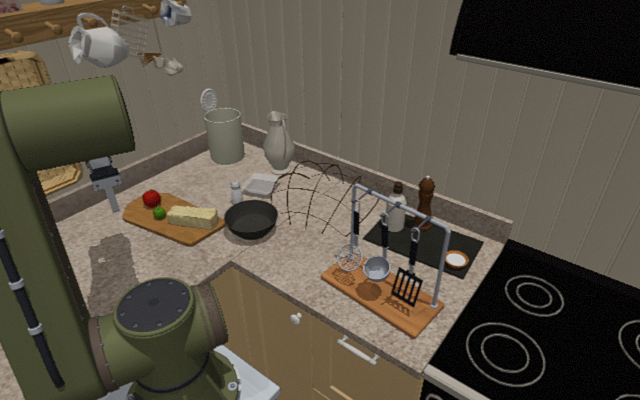

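View pics/top0.png

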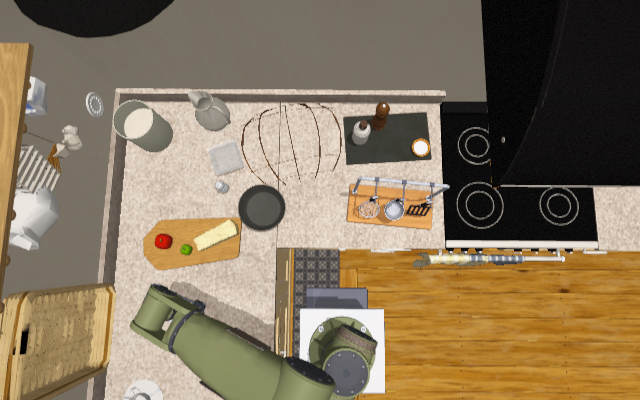

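View pics/wrist0.png

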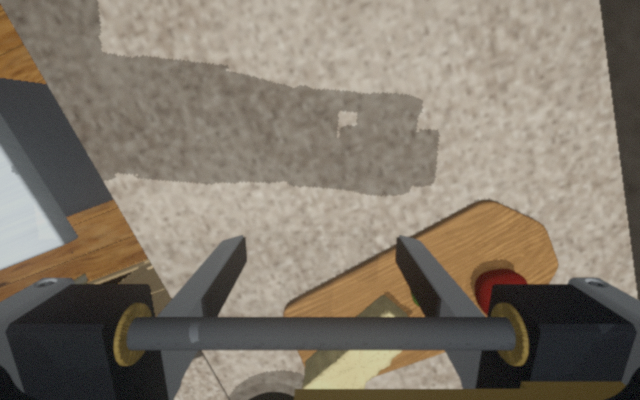

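```bash
python3 - <<'E'
from h import *
f=load('top0'); X=cloud(f)
def p(n,u,v): print(n,X[v,u].round(3))
for n,u,v in [('bowlL',240,207),('bowlR',284,207),('bowlT',262,187),('bowlB',262,229),('bowlc',262,207),('shaker',222,186),('standTL',356,180),('standBL',348,222),('standBR',432,228),('cup',394,211),('hobedge',441,200),('board',235,225),('cheese',215,235),('wireL',243,150),('wireTop',290,105),('wireB',300,180),('edge',300,247),('post',357,185),('post',437,190),('hook',404,186),('hook',378,183),('hook',431,190)]: p(n,u,v)
c=f['color'];
im=cv2.resize(c[90:260,200:460],None,fx=3,fy=3,interpolation=cv2.INTER_CUBIC); cv2.imwrite('pics/topz.png',im[...,::-1])
c=load('scene0')['color'];im=cv2.resize(c[170:340,190:470],None,fx=2.8,fy=2.8,interpolation=cv2.INTER_CUBIC); cv2.imwrite('pics/scz.png',im[...,::-1])
E
```

```text
bowlL [0.529 0.389 0.057]
bowlR [0.53  0.223 0.052]
bowlT [0.609 0.311 0.041]
bowlB [0.445 0.303 0.06 ]
bowlc [0.535 0.313 0.013]
shaker [0.604 0.453 0.087]
standTL [ 0.646 -0.055  0.005]
standBL [ 0.479 -0.023  0.001]
standBR [ 0.458 -0.352 -0.004]
cup [ 0.514 -0.191  0.078]
hobedge [ 0.568 -0.39   0.004]
board [0.46  0.405 0.061]
cheese [0.422 0.477 0.063]
wireL [0.748 0.384 0.068]
wireTop [0.957 0.213 0.003]
wireB [nan nan nan]
edge [ 0.381  0.163 -0.002]
post [ 0.597 -0.047  0.164]
post [ 0.608 -0.376  0.002]
hook [ 0.572 -0.19   0.288]
hook [ 0.635 -0.143  0.002]
hook [ 0.558 -0.276  0.291]
```

View pics/topz.png

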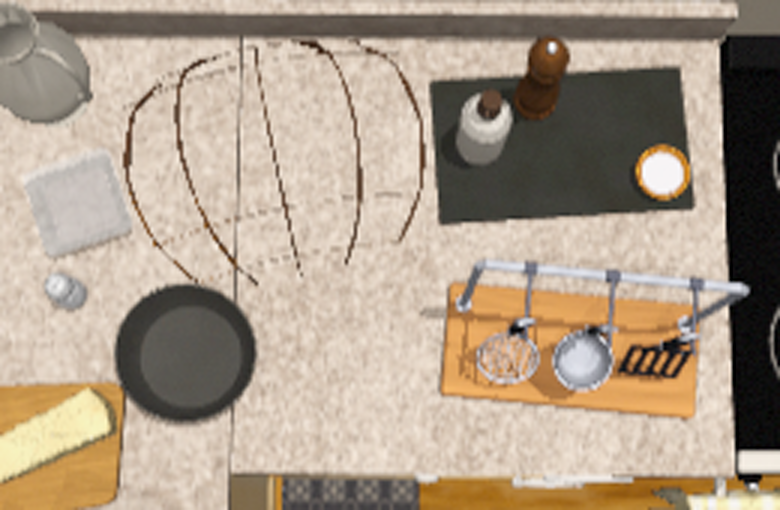

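View pics/scz.png

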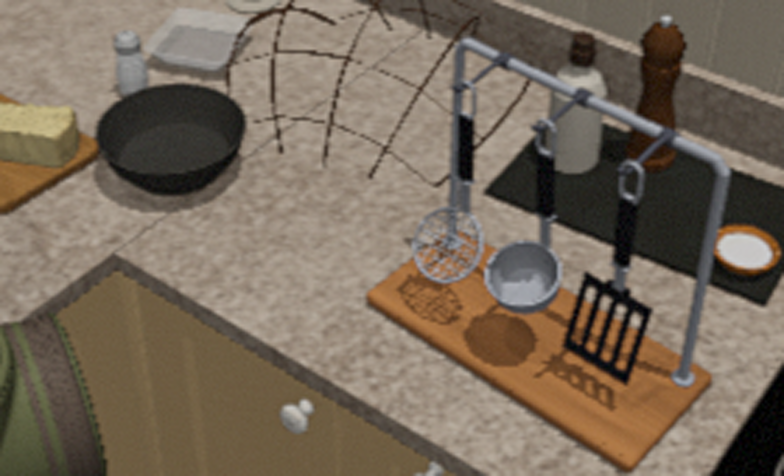

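```bash
python3 - <<'E'
from h import *
for n in ['top0','scene0']:
    f=load(n); X=cloud(f); c=f['color'].astype(int)
    m=(X[...,2]>.272)&(X[...,2]<.31)&(X[...,0]>.4)&(X[...,0]<.7)&(X[...,1]<.1)&(X[...,1]>-.45)
    P=X[m]; print(n,len(P))
    o=np.argsort(P[:,1]); print(P[o][::max(1,len(P)//30)].round(3).tolist())
    # base: z 0.01..0.024 wood
    hsv=cv2.cvtColor(f['color'],cv2.COLOR_RGB2HSV)
    m=(X[...,2]>.010)&(X[...,2]<.026)&(X[...,0]>.4)&(X[...,0]<.7)&(X[...,1]<.1)&(X[...,1]>-.45)&(hsv[...,1]>120)
    r=cv2.minAreaRect((X[m][:,:2]*1000).astype(np.float32)); print('base',m.sum(),r, cv2.boxPoints(r))
    # bowl rim
    v=(c.max(-1)<75)&(X[...,0]>.42)&(X[...,0]<.65)&(X[...,1]>.2)&(X[...,1]<.42)&(X[...,2]>.052)&(X[...,2]<.075)
    P=X[v]; A=np.c_[2*P[:,:2],np.ones(len(P))]; s=np.linalg.lstsq(A,(P[:,:2]**2).sum(1),rcond=None)[0]
    print('bowl',v.sum(),s[:2],np.sqrt(s[2]+s[0]**2+s[1]**2),P.min(0),P.max(0))
E
```

```text
top0 453
[[0.574, -0.338, 0.28], [0.58, -0.32, 0.285], [0.576, -0.307, 0.286], [0.576, -0.294, 0.288], [0.523, -0.282, 0.287], [0.569, -0.277, 0.287], [0.52, -0.276, 0.286], [0.52, -0.274, 0.283], [0.582, -0.268, 0.286], [0.587, -0.257, 0.281], [0.584, -0.241, 0.292], [0.585, -0.229, 0.288], [0.581, -0.212, 0.289], [0.585, -0.2, 0.286], [0.588, -0.19, 0.288], [0.595, -0.188, 0.285], [0.542, -0.186, 0.287], [0.523, -0.183, 0.283], [0.589, -0.175, 0.285], [0.586, -0.162, 0.283], [0.591, -0.148, 0.29], [0.599, -0.133, 0.283], [0.591, -0.119, 0.289], [0.597, -0.106, 0.289], [0.581, -0.099, 0.286], [0.562, -0.096, 0.285], [0.518, -0.094, 0.294], [0.598, -0.083, 0.287], [0.605, -0.067, 0.285], [0.597, -0.057, 0.291], [0.596, -0.045, 0.278]]
base 2023 ((537.5982666015625, -220.47459411621094), (397.6852111816406, 146.616455078125), 84.86447143554688) [[ 446.78552  -411.95703 ]
 [ 592.8134   -425.08096 ]
 [ 628.411     -28.992157]
 [ 482.38312   -15.868225]]
bowl 152 [0.52913212 0.30740225] 0.0842892415491627 [0.44514847 0.22116956 0.05201422] [0.61407661 0.39420412 0.06676706]
scene0 660
[[
[... 354 characters left out ...]
, [0.526, -0.195, 0.274], [0.581, -0.19, 0.289], [0.556, -0.188, 0.286], [0.523, -0.184, 0.289], [0.586, -0.176, 0.287], [0.585, -0.159, 0.283], [0.594, -0.145, 0.285], [0.592, -0.13, 0.286], [0.589, -0.114, 0.288], [0.584, -0.105, 0.284], [0.552, -0.101, 0.286], [0.534, -0.097, 0.282], [0.59, -0.091, 0.285], [0.591, -0.078, 0.289], [0.598, -0.06, 0.287]]
base 3533 ((536.856689453125, -188.548095703125), (327.86151123046875, 152.16061401367188), 84.82754516601562) [[ 446.3072   -344.9524  ]
 [ 597.8482   -358.67023 ]
 [ 627.4062    -32.1438  ]
 [ 475.86517   -18.425964]]
bowl 301 [0.52704811 0.30423537] 0.08750576569152511 [0.4346679  0.21645372 0.05200783] [0.64827775 0.39577834 0.07206148]
```

```bash
python3 - <<'E'
from h import *
yaw=np.radians(-5.17); xs=np.array([np.cos(yaw),np.sin(yaw)]); ys=np.array([-np.sin(yaw),np.cos(yaw)]); o=np.array([.524,-.186])
for n in ['scene0','top0']:
    f=load(n); X=cloud(f); c=f['color'].astype(int)
    d=X[...,:2]-o; S=np.stack([d@xs,d@ys,X[...,2]],-1)
    m=(abs(S[...,1])<.03)&(abs(S[...,0])<.04)&(S[...,2]>.14)&(S[...,2]<.30)
    v,u=np.nonzero(m)
    o_=np.argsort(-S[m][:,2]); print(n,m.sum())
    for i in o_[::max(1,m.sum()//40)]: print(u[i],v[i],(S[v[i],u[i]]*1000).round(1),c[v[i],u[i]])
    # bar
    m=(S[...,2]>.272)&(S[...,2]<.31)&(S[...,0]>.045)&(S[...,0]<.075)&(abs(S[...,1])<.13)
    P=X[m]; k=np.polyfit(P[:,1],P[:,0],1); print('bar yaw',np.degrees(np.arctan(k[0])), np.median(S[m][:,0]))
E
```

```text
scene0 267
380 215 [-20.1  -2.7 295.1] [73 72 76]
381 216 [-14.2  -2.  288.5] [56 52 53]
384 213 [  1.2   0.3 288.1] [121 122 128]
386 214 [  2.9  -4.7 286.6] [143 146 153]
387 212 [ 12.   -1.1 286.1] [76 76 86]
388 211 [ 17.5  -0.3 285.8] [78 79 87]
389 211 [ 20.7  -1.1 284.5] [68 68 74]
383 216 [ -5.1  -1.7 283.4] [38 41 45]
381 214 [  1.9   9.3 280.3] [109 102  99]
387 221 [  3.3  -9.3 267.1] [83 85 84]
387 224 [  4.1  -9.7 257.5] [80 80 86]
382 223 [  3.9   5.3 253. ] [81 82 87]
383 224 [  5.7   3.2 249.9] [105 107 113]
383 225 [  5.6   2.8 247. ] [33 35 40]
386 227 [  6.1  -6.3 245.1] [18 15 21]
381 226 [  3.3   7.1 242.8] [18 20 19]
382 227 [  4.6   4.6 240.2] [ 5  9 10]
386 230 [  5.6  -7.5 236.4] [17 13 17]
382 228 [  7.1   6.  234.8] [14 12 11]
382 230 [  4.3   3.6 231.2] [16  9 16]
381 230 [  4.9   7.  229.1] [23 26 24]
383 232 [  5.6   0.9 225.4] [16  9 15]
381 232 [  4.4   6.2 223.3] [28 25 24]
387 235 [ 10.1  -9.  218.3] [21 22 16]
386 236 [  6.5  -8.7 217. ] [6 6 8]
382 235 [  7.8   4.5 212.4] [10  6 10]
384 237 [  8.   -2.  209.2] [15 19 18]
383 238 [  5.4  -0.9 206.8]
[... 2367 characters left out ...]
0 97]
401 200 [  8.   -0.3 244.9] [150 150 156]
398 199 [ 10.4   9.8 244.8] [39 38 43]
399 200 [  7.6   6.  243.4] [59 60 65]
398 198 [ 14.4   9.4 240.9] [134  90  56]
398 200 [  8.4   8.2 236.4] [31 32 33]
397 199 [ 13.6   9.7 223.6] [45 34 28]
397 198 [ 17.9   9.  218. ] [126  83  49]
397 200 [ 11.5   8.1 214.9] [16 16 18]
396 199 [ 16.7   9.7 202.3] [83 73 69]
396 198 [ 21.4   8.7 194.8] [140 104  81]
396 200 [ 14.7   7.9 193. ] [17 18 20]
395 199 [ 19.2  10.4 184.9] [142 131 127]
395 200 [ 17.2   8.7 175.6] [ 93  95 101]
398 201 [ 14.8  -2.2 174.9] [55 58 60]
395 198 [ 24.7   8.7 172.7] [176 152 140]
399 201 [ 16.2  -6.8 167.9] [115 117 121]
bar yaw 5.1437895316988405 0.06343614076653599
```

```bash
cat >> h.py <<'E'
YS=-95.1; XS=np.array([np.cos(np.radians(-5.1)),np.sin(np.radians(-5.1)),0]); YSV=np.array([-XS[1],XS[0],0])
def st(): 
    s=manip.observe(); R=np.array(s['ee_rot']); p=np.array(s['eef_pos']); yaw=np.degrees(np.arctan2(R[1,1],R[0,1]))
    return s,p,R,yaw
def rows(wps):
    "wps: list of (x,y,z,yaw) per row"
    s,p,R,yaw=st(); out=[]
    for w in wps:
        d=R.T@(np.array(w[:3])-p)*100; sp=-np.radians((w[3]-yaw+180)%360-180)
        out+= [round(float(a),2) for a in d]+[round(float(sp),3)]
    print('pos',p.round(4),'yaw',round(yaw,2),'tilt x',R[:,0].round(4),'F',s['ft_force'].round(2),'gap',round(s['finger_gap']*9.4,2),'q',np.round(s['q'],1),'t',round(s['time'],2)); print(out)
def lin(a,b,n=5): return [tuple(np.array(a)+(np.array(b)-np.array(a))*(i+1)/n) for i in range(n)]
E
python3 - <<'E'
from h import *
s,p,R,yaw=st()
W=[]
r0,r1=.55,.562
for i in range(1,6):
    t=i/20
    a=np.radians(68.9+(-18.5-68.9)*t); W.append((.55*np.cos(a),.55*np.sin(a),.205+.039*i,68.9-164*t))
rows(W)
E
```

```text
pos [0.1982 0.5128 0.205 ] yaw 68.87 tilt x [-4.e-04 -8.e-04 -1.e+00] F [-0.73 -1.37  0.04] gap 9.39 q [65.1 17.2 87.2 -0.  75.7 -3.8] t 0.15
[-3.9, -0.14, 4.17, 0.143, -7.8, -0.62, 8.33, 0.286, -11.7, -1.42, 12.45, 0.429, -15.6, -2.53, 16.5, 0.572, -19.5, -3.94, 20.45, 0.715]
```

Emit:
jog_arm(targets=[-3.9,-0.1,4.2,0.14,-7.8,-0.6,8.3,0.29,-11.7,-1.4,12.5,0.43,-15.6,-2.5,16.5,0.57,-19.5,-3.9,20.5,0.715], jaw=5, squeeze=15)

```text
time: 0.78
eef_pos: [0.3763, 0.4017, 0.4011]
ee_rot: [[-0.001, 0.886, 0.464], [-0.001, 0.464, -0.886], [-1.0, -0.001, 0.001]]
ft_force: [0.2, 0.5, -0.1]
finger_gap: 0.534
```

```bash
python3 - <<'E'
from h import *
s,p,R,yaw=st()
a0=np.degrees(np.arctan2(p[1],p[0]))
W=[]
for i in range(1,6):
    t=i/5
    a=np.radians(a0-25*t); r=.55;W.append((r*np.cos(a),r*np.sin(a),.40,yaw-46*t))
rows(W)
E
```

```text
pos [0.3763 0.4017 0.4011] yaw 27.64 tilt x [-7.0e-04 -1.1e-03 -1.0e+00] F [ 0.16  0.5  -0.08] gap 5.02 q [ 43.1  13.9  65.9  -0.  100.2  15.4] t 0.78
[0.11, 1.34, 4.61, 0.161, 0.11, 2.32, 9.31, 0.321, 0.11, 2.88, 14.07, 0.482, 0.12, 3.03, 18.87, 0.642, 0.12, 2.75, 23.66, 0.803]
```

Emit:
jog_arm(targets=[0,1.3,4.6,0.16,0,2.3,9.3,0.32,0,2.9,14.1,0.48,0,3.0,18.9,0.64,0,2.8,23.7,0.8])

```text
time: 1.4
eef_pos: [0.5116, 0.2033, 0.4008]
ee_rot: [[-0.001, 0.948, -0.317], [-0.001, -0.317, -0.948], [-1.0, -0.001, 0.002]]
ft_force: [0.0, -0.0, -0.0]
finger_gap: 0.531
```

```bash
python3 - <<'E'
from h import *
s,p,R,yaw=st()
a0=np.degrees(np.arctan2(p[1],p[0]))
W=[]
for i in range(1,6):
    t=i/5
    a=np.radians(a0-23*t); r=.55;W.append((r*np.cos(a),r*np.sin(a),.40,yaw-46*t))
rows(W)
E
```

```text
pos [0.5116 0.2033 0.4008] yaw -18.5 tilt x [-0.0014 -0.0013 -1.    ] F [ 0.02 -0.01 -0.  ] gap 4.99 q [ 17.9  13.9  65.9  -0.  100.2  36.4] t 1.4
[0.08, 2.67, 3.52, 0.161, 0.09, 5.09, 7.21, 0.321, 0.09, 7.21, 11.08, 0.482, 0.1, 9.01, 15.11, 0.642, 0.1, 10.48, 19.28, 0.803]
```

Emit:
jog_arm(targets=[0,2.7,3.5,0.16,0,5.1,7.2,0.32,0,7.2,11.1,0.48,0,9.0,15.1,0.64,0,10.5,19.3,0.8])

```text
time: 2.02
eef_pos: [0.55, -0.0145, 0.4006]
ee_rot: [[-0.002, 0.428, -0.904], [-0.001, -0.904, -0.428], [-1.0, 0.0, 0.002]]
ft_force: [0.0, -0.2, 0.3]
finger_gap: 0.53
```

```bash
python3 - <<'E'
from h import *
s,p,R,yaw=st()
rows(lin((*p,yaw),(.533,-.1868,.34,-95.1)))
E
```

```text
pos [ 0.55   -0.0145  0.4006] yaw -64.64 tilt x [-0.0021 -0.0012 -1.    ] F [ 0.05 -0.17  0.29] gap 4.98 q [-5.300e+00  1.390e+01  6.600e+01 -1.000e-01  1.002e+02  5.930e+01] t 2.02
[1.22, 2.97, 1.78, 0.106, 2.44, 5.94, 3.56, 0.213, 3.65, 8.9, 5.34, 0.319, 4.87, 11.87, 7.12, 0.425, 6.09, 14.84, 8.9, 0.532]
```

Emit:
jog_arm(targets=[1,3,1.8,0.106,2.2,5.9,3.6,0.213,3.5,8.9,5.3,0.32,4.8,11.9,7.1,0.425,6.0,14.8,8.9,0.532])

```text
time: 2.65
eef_pos: [0.5325, -0.1876, 0.3402]
ee_rot: [[-0.003, -0.093, -0.996], [-0.001, -0.996, 0.093], [-1.0, 0.001, 0.003]]
ft_force: [0.3, 0.5, 0.1]
finger_gap: 0.533
```

```bash
python3 - <<'E'
from h import *
rows([(.533,-.1868,.209,-95.1)])
for n in ['scene','top','wrist']: grab(n,n+'1')
c=load('scene1')['color'];cv2.imwrite('pics/scz1.png',cv2.resize(c[120:320,290:490],None,fx=3,fy=3,interpolation=cv2.INTER_CUBIC)[...,::-1])
E
```

```text
pos [ 0.5325 -0.1876  0.3402] yaw -95.32 tilt x [-0.0026 -0.001  -1.    ] F [0.25 0.53 0.1 ] gap 5.01 q [-23.1  15.7  71.4  -0.1  93.   72.2] t 2.65
[13.12, -0.1, -0.07, -0.004]
```

View pics/scz1.png

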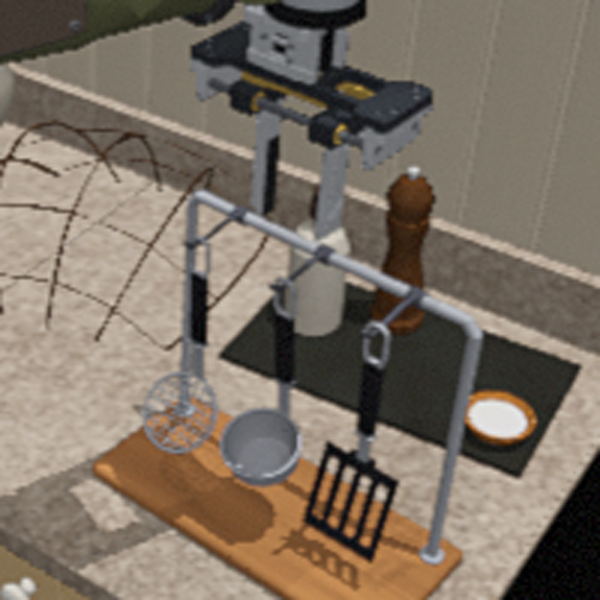

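View pics/wrist1.png

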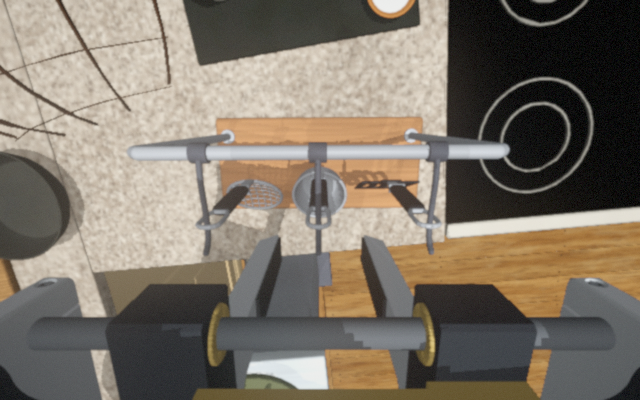

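```bash
python3 - <<'E'
from h import *
f=load('wrist1'); X=cloud(f)
print(-f['R'].T@f['t'])
o=np.array([.524,-.186,0])
d=X-o; S=np.stack([d@XS,d@YSV,X[...,2]],-1)*1000
for v in [145,152,165,175,185,190,195,200,205,210,215,220,225,230,235,240,245,250]:
    print(v,[(u,S[v,u].round(0).tolist()) for u in range(300,338,3) if S[v,u,2]>150])
E
```

```text
[ 0.60955047 -0.19569794  0.51741015]
145 [(303, [68.0, 11.0, 283.0]), (306, [68.0, 9.0, 281.0]), (309, [69.0, 6.0, 287.0]), (315, [69.0, 2.0, 287.0]), (318, [69.0, -0.0, 287.0]), (321, [69.0, -2.0, 287.0]), (324, [69.0, -5.0, 288.0]), (327, [68.0, -7.0, 283.0]), (330, [68.0, -9.0, 281.0]), (333, [68.0, -11.0, 283.0]), (336, [68.0, -14.0, 282.0])]
152 [(300, [64.0, 13.0, 287.0]), (303, [64.0, 11.0, 286.0]), (306, [64.0, 9.0, 286.0]), (309, [64.0, 6.0, 289.0]), (312, [64.0, 4.0, 290.0]), (315, [64.0, 2.0, 290.0]), (318, [64.0, -0.0, 291.0]), (321, [64.0, -2.0, 290.0]), (324, [64.0, -5.0, 290.0]), (327, [64.0, -7.0, 287.0]), (330, [63.0, -9.0, 286.0]), (333, [64.0, -11.0, 287.0]), (336, [63.0, -14.0, 286.0])]
165 [(315, [54.0, 2.0, 287.0]), (318, [54.0, -0.0, 289.0])]
175 [(315, [46.0, 2.0, 288.0]), (318, [46.0, -0.0, 288.0]), (321, [23.0, -2.0, 151.0])]
185 [(312, [20.0, 7.0, 195.0]), (315, [39.0, 2.0, 289.0]), (318, [39.0, 0.0, 289.0]), (321, [20.0, -2.0, 198.0]), (324, [20.0, -6.0, 196.0])]
190 [(312, [18.0, 7.0, 211.0]), (315, [35.0, 2.0, 287.0]), (318, [35.0, 0.0, 288.0]), (321, [
[... 1011 characters left out ...]
 [7.0, 8.0, 276.0]), (315, [9.0, 3.0, 283.0]), (318, [10.0, 0.0, 284.0]), (330, [7.0, -10.0, 277.0])]
225 [(306, [5.0, 10.0, 284.0]), (309, [6.0, 8.0, 285.0]), (312, [6.0, 5.0, 287.0]), (315, [7.0, 3.0, 288.0]), (318, [6.0, 0.0, 287.0]), (321, [7.0, -2.0, 288.0]), (324, [6.0, -4.0, 286.0]), (327, [6.0, -7.0, 285.0]), (330, [5.0, -9.0, 283.0])]
230 [(315, [0.0, 3.0, 282.0]), (318, [1.0, 0.0, 285.0])]
235 [(315, [-3.0, 3.0, 284.0]), (318, [-3.0, 0.0, 285.0])]
240 [(315, [-7.0, 3.0, 285.0]), (318, [-7.0, 0.0, 287.0])]
245 [(315, [-11.0, 3.0, 286.0]), (318, [-10.0, 0.0, 288.0]), (321, [-12.0, -2.0, 285.0])]
250 [(315, [-14.0, 3.0, 289.0]), (318, [-13.0, 0.0, 293.0]), (321, [-14.0, -2.0, 290.0])]
```

```bash
python3 - <<'E'
from h import *
rows([(.5345,-.1863,.209,-95.1)])
E
```

```text
pos [ 0.5324 -0.1874  0.34  ] yaw -95.22 tilt x [-3.7e-03 -5.0e-04 -1.0e+00] F [-0.53  0.53  0.28] gap 5.01 q [-23.1  15.8  71.4  -0.1  93.   72.2] t 2.8
[13.1, -0.14, -0.25, -0.002]
```

Emit:
jog_arm(targets=[1.5,-0.15,-0.25,0,4.5,-0.15,-0.25,0,7.5,-0.15,-0.25,0,10.5,-0.15,-0.25,0,12.0,-0.15,-0.25,0])

```text
time: 3.42
eef_pos: [0.5343, -0.1851, 0.218]
ee_rot: [[-0.006, -0.089, -0.996], [0.0, -0.996, 0.089], [-1.0, 0.0, 0.006]]
ft_force: [0.2, 0.1, 0.1]
finger_gap: 0.533
```

```bash
python3 - <<'E'
from h import *
rows([(.5345,-.1863,.209,-95.1)])
for n in ['scene','wrist']: grab(n,n+'2')
c=load('scene2')['color'];cv2.imwrite('pics/scz2.png',cv2.resize(c[120:320,290:490],None,fx=3,fy=3,interpolation=cv2.INTER_CUBIC)[...,::-1])
E
```

```text
pos [ 0.5343 -0.1851  0.218 ] yaw -95.11 tilt x [-5.7e-03  4.0e-04 -1.0e+00] F [0.22 0.14 0.11] gap 5.01 q [-22.8  18.8  83.3  -0.1  78.2  72.4] t 3.42
[0.9, 0.12, -0.03, -0.0]
```

View pics/scz2.png

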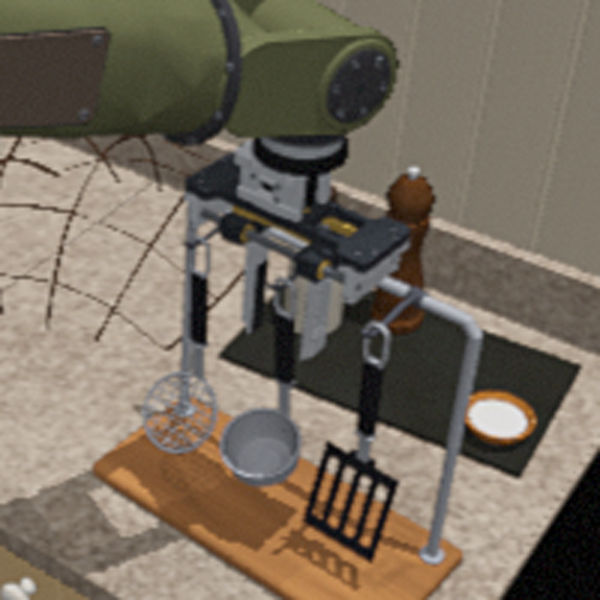

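View pics/wrist2.png

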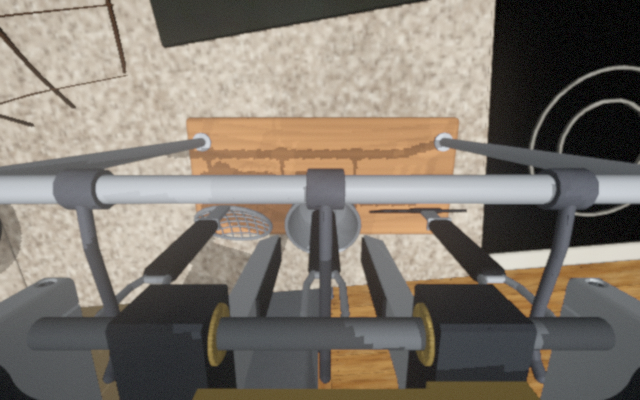

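Emit:
jog_arm(targets=[0.4,0.12,0,0,0.7,0.12,0,0,0.7,0.12,0,0,0.7,0.12,0,0,0.7,0.12,0,0])

```text
time: 4.15
eef_pos: [0.5342, -0.1867, 0.2118]
ee_rot: [[-0.006, -0.09, -0.996], [0.0, -0.996, 0.09], [-1.0, 0.0, 0.006]]
ft_force: [-0.5, 0.2, -0.0]
finger_gap: 0.533
```

Emit:
jog_arm(targets=[0,0,0,0,0,0,0,0,0,0,0,0,0,0,0,0,0,0,0,0], jaw=1.0, squeeze=15)

```text
time: 4.78
eef_pos: [0.5342, -0.1867, 0.2118]
ee_rot: [[-0.005, -0.09, -0.996], [0.0, -0.996, 0.09], [-1.0, 0.0, 0.005]]
ft_force: [-0.2, -0.4, -0.0]
finger_gap: 0.223
```

```bash
python3 - <<'E'
from h import *
rows([(.5345,-.1863,.211,-95.1)])
for n in ['scene','wrist']: grab(n,n+'3')
c=load('scene3')['color'];cv2.imwrite('pics/scz3.png',cv2.resize(c[120:320,290:490],None,fx=3,fy=3,interpolation=cv2.INTER_CUBIC)[...,::-1])
E
```

```text
pos [ 0.5342 -0.1867  0.2118] yaw -95.15 tilt x [-5.5e-03  3.0e-04 -1.0e+00] F [-0.23 -0.43 -0.01] gap 2.09 q [-22.9  19.1  83.7  -0.1  77.4  72.3] t 4.78
[0.08, -0.04, -0.02, -0.001]
```

View pics/scz3.png

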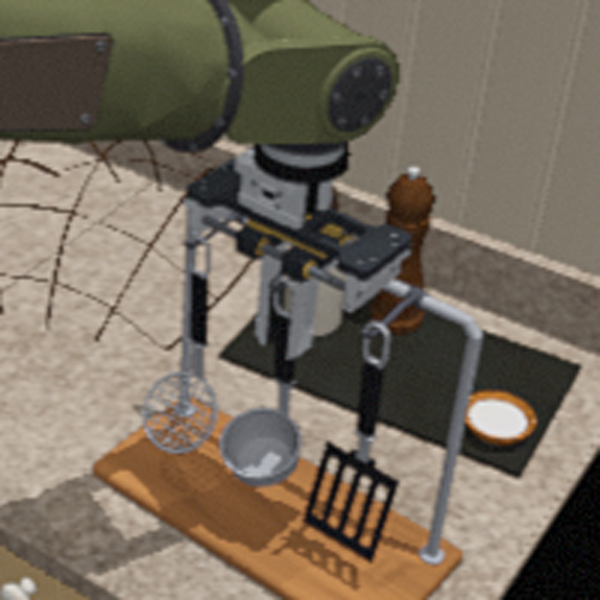

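View pics/wrist3.png

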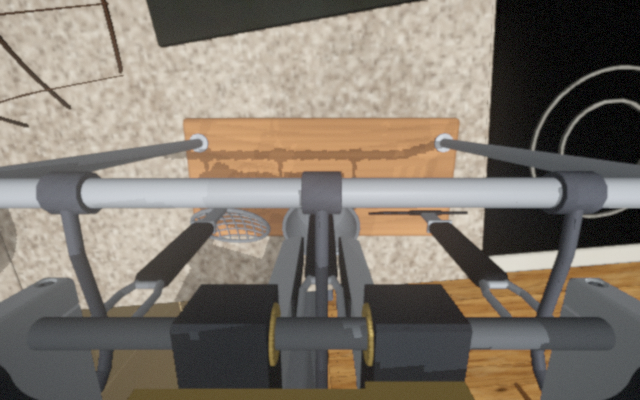

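Emit:
jog_arm(targets=[0,0,0,0,0,0,0,0,0,0,0,0,0,0,0,0,0,0,0,0])

```text
time: 5.5
eef_pos: [0.5342, -0.1866, 0.2118]
ee_rot: [[-0.006, -0.09, -0.996], [0.0, -0.996, 0.09], [-1.0, 0.0, 0.006]]
ft_force: [-0.2, 0.9, -0.2]
finger_gap: 0.228
```

```bash
python3 - <<'E'
from h import *
rows([(.5345,-.1863,.211,-95.1)])
E
```

```text
pos [ 0.5342 -0.1866  0.2118] yaw -95.15 tilt x [-5.5e-03  4.0e-04 -1.0e+00] F [-0.19  0.88 -0.19] gap 2.14 q [-22.9  19.1  83.7  -0.1  77.4  72.3] t 5.5
[0.08, -0.04, -0.02, -0.001]
```

```bash
python3 - <<'E'
from h import *
f=grab('wrist','wrist4'); c=f['color'];cv2.imwrite('pics/w4z.png',cv2.resize(c[190:400,230:410],None,fx=4,fy=2.8,interpolation=cv2.INTER_CUBIC)[...,::-1])
X=cloud(f)
d=X-np.array([.524,-.186,0]); S=np.stack([d@XS,d@YSV,X[...,2]],-1)*1000
for v in [240,250,260,270,280,290,300,310]:
    print(v,[(u,S[v,u].round(0).astype(int).tolist()) for u in range(270,372,6) if S[v,u,2]>130])
f=grab('scene','scene4');c=f['color'];cv2.imwrite('pics/s4z.png',cv2.resize(c[190:270,350:420],None,fx=8,fy=7,interpolation=cv2.INTER_CUBIC)[...,::-1])
E
```

```text
240 [(288, [20, 20, 222]), (294, [20, 16, 220]), (300, [20, 13, 220]), (312, [18, 6, 216]), (318, [47, 2, 287]), (324, [47, -1, 288]), (330, [18, -5, 215]), (342, [20, -12, 220]), (348, [20, -16, 220]), (354, [20, -19, 221])]
250 [(282, [20, 22, 235]), (288, [20, 19, 234]), (294, [20, 15, 234]), (300, [18, 12, 231]), (306, [14, 9, 222]), (312, [16, 6, 227]), (318, [43, 2, 287]), (324, [43, -1, 288]), (330, [17, -5, 227]), (342, [18, -11, 231]), (348, [20, -14, 235]), (354, [20, -18, 235]), (360, [20, -21, 235])]
260 [(276, [20, 23, 247]), (282, [20, 20, 247]), (288, [20, 17, 247]), (294, [20, 14, 247]), (300, [18, 11, 244]), (306, [14, 9, 235]), (312, [16, 5, 239]), (318, [40, 2, 289]), (324, [39, -1, 288]), (330, [15, -4, 238]), (336, [13, -8, 233]), (342, [19, -10, 245]), (348, [20, -13, 247]), (354, [20, -16, 247]), (360, [20, -19, 248])]
270 [(276, [20, 22, 259]), (282, [20, 19, 259]), (288, [20, 16, 258]), (294, [20, 13, 259]), (300, [13, 11, 246]), (306, [13, 8, 246]), (312, [14, 5, 247]), (318, [35, 2, 288]), (324, [35, -1, 288]), (330, [14, -4, 246]), (336, [13, -7, 245]), (3
[... 732 characters left out ...]
]), (348, [18, -11, 273]), (354, [20, -13, 277]), (360, [20, -16, 276]), (366, [45, -11, 317])]
300 [(270, [44, 14, 321]), (276, [40, 13, 315]), (282, [20, 16, 284]), (288, [20, 14, 283]), (294, [19, 11, 282]), (300, [8, 10, 265]), (318, [21, 2, 285]), (324, [22, -1, 286]), (336, [8, -6, 266]), (342, [9, -9, 267]), (348, [19, -10, 281]), (354, [20, -12, 284]), (360, [21, -15, 284]), (366, [42, -12, 318])]
310 [(270, [44, 13, 325]), (276, [42, 12, 322]), (282, [20, 15, 290]), (288, [20, 13, 290]), (294, [15, 11, 282]), (300, [9, 10, 274]), (318, [16, 2, 285]), (324, [17, -1, 285]), (342, [8, -9, 273]), (348, [13, -11, 281]), (354, [20, -12, 291]), (360, [20, -14, 291]), (366, [42, -11, 323])]
```

View pics/w4z.png

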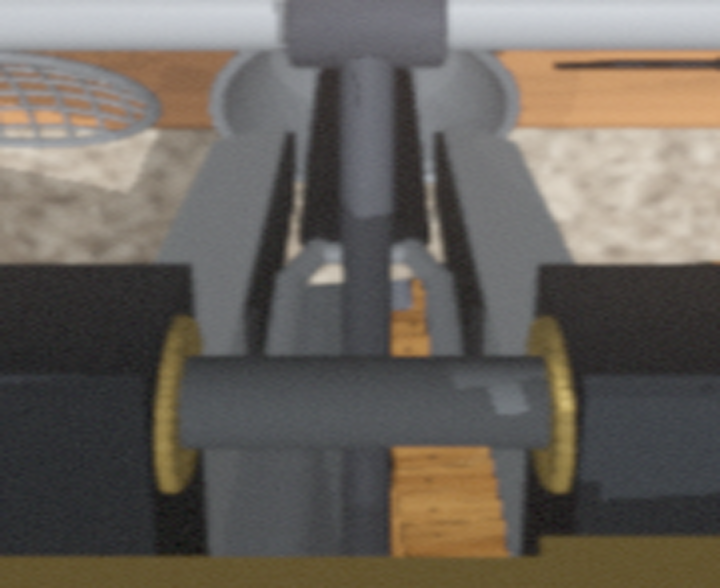

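View pics/s4z.png

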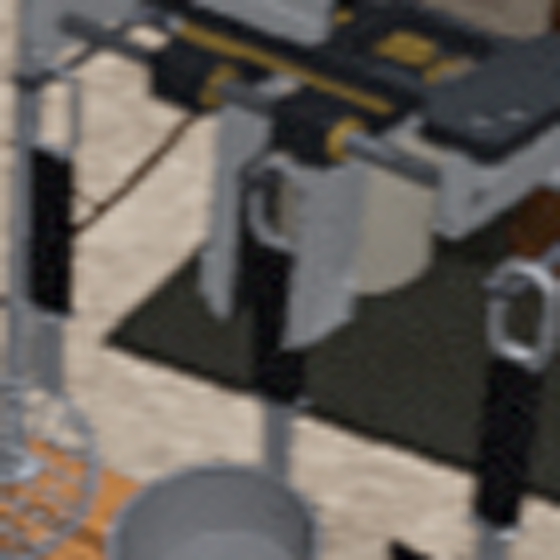

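Emit:
jog_arm(targets=[0,0,0,0,-0.4,0,0,0,-0.8,0,0,0,-1.2,0,0,0,-1.6,0,0,0], squeeze=25)

```text
time: 6.22
eef_pos: [0.5343, -0.1867, 0.2281]
ee_rot: [[-0.005, -0.09, -0.996], [0.0, -0.996, 0.09], [-1.0, 0.0, 0.005]]
ft_force: [-0.5, 1.0, -1.5]
finger_gap: 0.227
```

```bash
python3 - <<'E'
from h import *
rows([(.5345,-.1863,.228,-95.1)])
for n in ['scene','wrist']: grab(n,n+'5')
c=load('scene5')['color'];cv2.imwrite('pics/scz5.png',cv2.resize(c[160:300,320:460],None,fx=4,fy=4,interpolation=cv2.INTER_CUBIC)[...,::-1])
E
```

```text
pos [ 0.5343 -0.1867  0.2281] yaw -95.15 tilt x [-5.4e-03  2.0e-04 -1.0e+00] F [-0.54  0.99 -1.52] gap 2.13 q [-22.9  18.5  82.4  -0.1  79.4  72.3] t 6.22
[0.01, -0.04, -0.01, -0.001]
```

View pics/scz5.png

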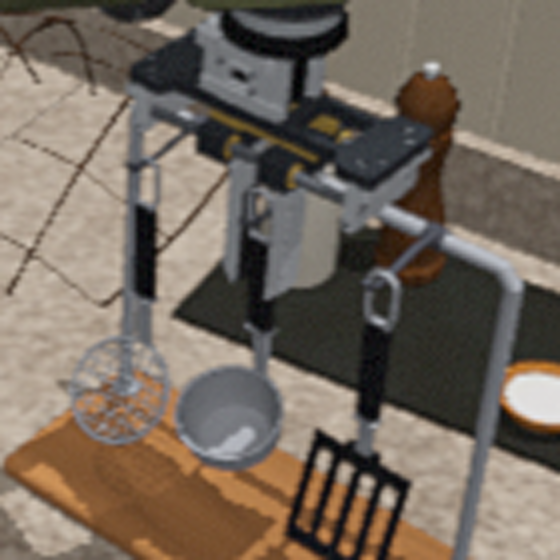

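View pics/wrist5.png

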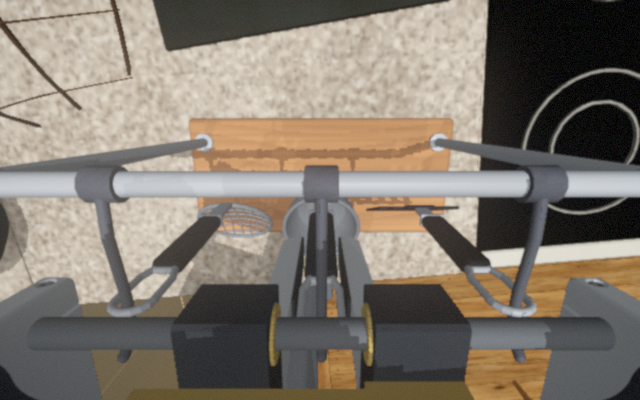

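Emit:
jog_arm(targets=[0,0,0.8,0,0,0,2.2,0,0,0,4.2,0,0,0,6.8,0,0,0,9.5,0])

```text
time: 6.95
eef_pos: [0.4386, -0.178, 0.2286]
ee_rot: [[-0.005, -0.09, -0.996], [0.0, -0.996, 0.09], [-1.0, 0.0, 0.005]]
ft_force: [-0.1, -1.1, 0.2]
finger_gap: 0.225
```

```bash
python3 - <<'E'
from h import *
s,p,R,yaw=st()
rows(lin((*p,yaw),(.44,-.02,.27,-95.1)))
for n in ['scene','wrist']: grab(n,n+'6')
c=load('scene6')['color'];cv2.imwrite('pics/scz6.png',cv2.resize(c[160:360,260:460],None,fx=3,fy=3,interpolation=cv2.INTER_CUBIC)[...,::-1])
E
```

```text
pos [ 0.4386 -0.178   0.2286] yaw -95.15 tilt x [-5.e-03  1.e-04 -1.e+00] F [-0.12 -1.14  0.2 ] gap 2.12 q [-26.5   6.4  97.   -0.1  76.9  68.7] t 6.95
[-0.83, -3.15, 0.26, -0.0, -1.66, -6.3, 0.52, -0.0, -2.48, -9.45, 0.78, -0.001, -3.31, -12.6, 1.04, -0.001, -4.14, -15.75, 1.3, -0.001]
```

View pics/scz6.png

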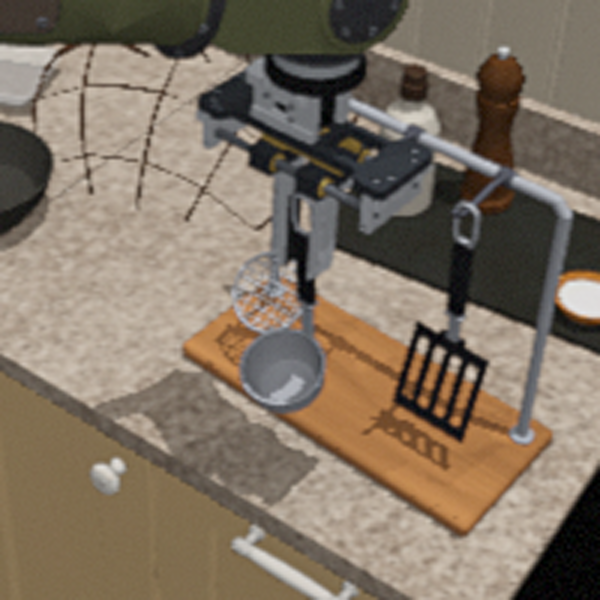

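View pics/wrist6.png

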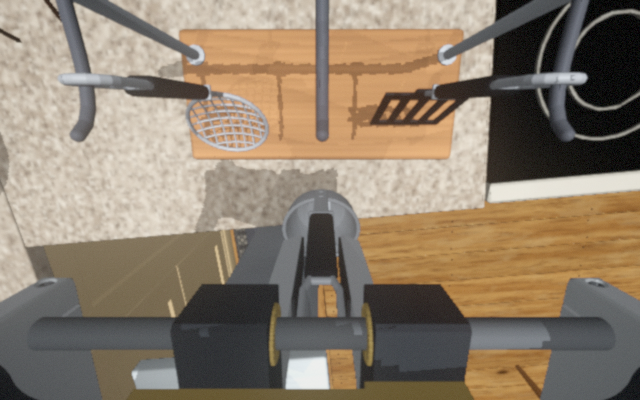

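Emit:
jog_arm(targets=[0,-1.5,0,0,0,-4,0,0,0,-7,0,0,0,-10,0,0,0,-13,0,0])

```text
time: 7.68
eef_pos: [0.4501, -0.0466, 0.2289]
ee_rot: [[-0.005, -0.09, -0.996], [-0.0, -0.996, 0.09], [-1.0, 0.0, 0.005]]
ft_force: [0.4, 0.7, -1.2]
finger_gap: 0.227
```

```bash
python3 - <<'E'
from h import *
s,p,R,yaw=st()
rows(lin((*p,yaw),(.455,.10,.20,-95.1)))
E
```

```text
pos [ 0.4501 -0.0466  0.2289] yaw -95.15 tilt x [-0.0048 -0.     -1.    ] F [ 0.4   0.75 -1.19] gap 2.13 q [-10.5   3.6 100.   -0.1  76.7  84.6] t 7.67
[0.58, -2.93, 0.16, -0.0, 1.15, -5.86, 0.32, -0.0, 1.73, -8.79, 0.49, -0.001, 2.31, -11.72, 0.65, -0.001, 2.88, -14.65, 0.81, -0.001]
```

Emit:
jog_arm(targets=[0,-3,0.2,0,0.4,-6,0.3,0,1.2,-9,0.5,0,2.2,-12,0.6,0,2.9,-14.6,0.8,0])

```text
time: 8.3
eef_pos: [0.4549, 0.1016, 0.1993]
ee_rot: [[-0.005, -0.089, -0.996], [0.0, -0.996, 0.089], [-1.0, 0.0, 0.005]]
ft_force: [0.5, 0.7, 0.1]
finger_gap: 0.223
```

```bash
python3 - <<'E'
from h import *
s,p,R,yaw=st()
rows(lin((*p,yaw),(.455,.10,.14,-95.1)))
for n in ['scene','top','wrist']: grab(n,n+'7')
c=load('scene7')['color'];cv2.imwrite('pics/scz7.png',cv2.resize(c[120:320,220:420],None,fx=3,fy=3,interpolation=cv2.INTER_CUBIC)[...,::-1])
c=load('top7')['color'];cv2.imwrite('pics/tz7.png',cv2.resize(c[130:280,240:440],None,fx=3,fy=3,interpolation=cv2.INTER_CUBIC)[...,::-1])
f=load('scene7'); X=cloud(f)
d=X-p; S=np.stack([d@XS,d@YSV,X[...,2]],-1)
m=(abs(S[...,1])<.045)&(S[...,0]<.03)&(S[...,0]>-.1)&(S[...,2]>.04)&(S[...,2]<.19)
v,u=np.nonzero(m); print(u.min(),u.max(),v.min(),v.max())
np.save('pics/m7.npy',m)
# grip axis: black
c=f['color'].astype(int).max(-1)
k=m&(c<45); P=S[k]; print(len(P)); 
if len(P)>10: q=np.polyfit(P[:,2],P[:,0],1); print('grip slope dx/dz',q, P.min(0),P.max(0))
# cup points
k=m&(c>50)&(S[...,2]<.16)
P=S[k];
for v in range(200,300,2):
    us=np.nonzero(k[v])[0]
    if len(us): print(v,us.min(),us.max(),(S[v,us[0]]*1000).round(),(S[v,us[-1]]*1000).round())
E
```

```text
pos [0.4549 0.1016 0.1993] yaw -95.1 tilt x [-0.0053  0.     -1.    ] F [0.49 0.67 0.06] gap 2.09 q [  8.1   6.9 100.4   0.   73.  103.1] t 8.3
[1.19, 0.03, -0.01, -0.0, 2.37, 0.06, -0.02, -0.0, 3.56, 0.09, -0.03, -0.0, 4.74, 0.12, -0.04, -0.0, 5.93, 0.16, -0.05, -0.0]
264 288 216 257
25
grip slope dx/dz [-0.17934408  0.03301843] [-0.00257101 -0.00926882  0.16399564] [0.00677264 0.00073932 0.18877101]
224 279 279 [  1.   9. 157.] [  1.   9. 157.]
226 281 284 [  4.   5. 151.] [  6.  -7. 156.]
228 282 284 [  7.   4. 143.] [  7.  -4. 146.]
230 282 284 [  6.   3. 136.] [  5.  -7. 142.]
232 283 285 [  8.   2. 128.] [ 11.  -4. 130.]
234 274 285 [ -2.  32. 110.] [ 11.  -3. 122.]
236 270 286 [-11.  39. 104.] [ 12.  -5. 115.]
238 268 287 [-23.  35. 106.] [  6. -16. 116.]
240 266 288 [-28.  39.  99.] [  5. -21. 113.]
242 265 288 [-37.  32. 101.] [ -3. -29. 115.]
244 264 288 [-44.  29. 100.] [ -0. -26. 103.]
246 264 288 [-48.  25.  97.] [ -3. -29. 100.]
248 264 288 [-52.  21.  94.] [ -5. -31.  95.]
250 265 287 [-55.  13.  93.] [ -9. -30.  89.]
252 267 286 [-56.   3.  93.] [-16. -33.  87.]
254 269 284 [-54.  -2.  86.] [-22. -31.  83.]
256 271 282 [-46.  -1.  73.] [-25. -25.  74.]
```

View pics/scz7.png

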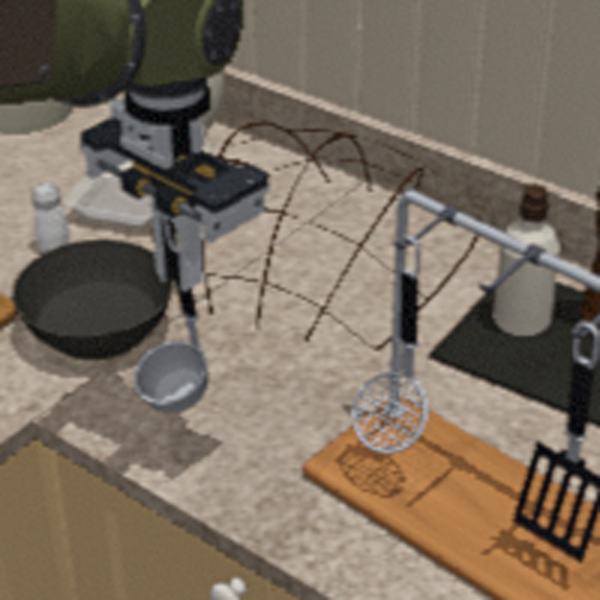

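View pics/tz7.png

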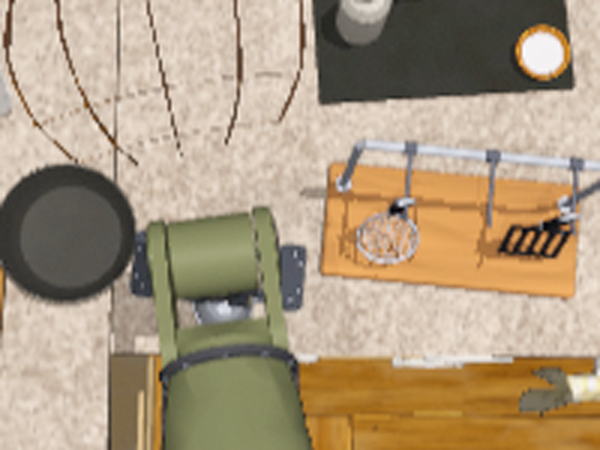

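Emit:
jog_arm(targets=[1.5,0,-0.5,0,3,0,-1,0,4.3,0,-1.5,0,5.5,0,-2,0,6.2,0,-2,0])

```text
time: 9.07
eef_pos: [0.4745, 0.099, 0.1363]
ee_rot: [[-0.007, -0.088, -0.996], [-0.0, -0.996, 0.088], [-1.0, 0.001, 0.007]]
ft_force: [0.6, -0.1, 0.6]
finger_gap: 0.226
```

```bash
cat >> h.py <<'E'
def ladle(tag,yawdeg=None):
    s,p,R,yaw=st(); f=grab('scene',tag); X=cloud(f); c=f['color']
    fx=-R[:,2]; fy=-R[:,1]  # ladle handle side +x, stand y
    d=X-p; S=np.stack([d@fx,d@fy,X[...,2]-p[2]],-1)*1000
    m=(abs(S[...,1])<45)&(S[...,0]<40)&(S[...,0]>-110)&(S[...,2]>-150)&(S[...,2]<5)&(X[...,2]>.008)
    k=m&(c.max(-1)<45); P=S[k]
    if len(P)>8: print('n',len(P),'grip dx/dz',np.polyfit(P[:,2],P[:,0],1).round(3),'dy/dz',np.polyfit(P[:,2],P[:,1],1).round(3),P.min(0).round(),P.max(0).round())
    v,u=np.nonzero(m); print('uv',u.min(),u.max(),v.min(),v.max())
    u0,v0=max(0,int(u.mean())-70),max(0,int(v.mean())-60)
    cv2.imwrite(f'pics/{tag}z.png',cv2.resize(c[v0:v0+120,u0:u0+140],None,fx=5,fy=5,interpolation=cv2.INTER_CUBIC)[...,::-1]); print('crop origin',u0,v0)
    return S,m,c
E
python3 - <<'E'
from h import *
rows([(.50,.10,.13,-95.1)])
ladle('scene8')
E
```

```text
pos [0.4745 0.099  0.1363] yaw -95.04 tilt x [-6.7e-03 -2.0e-04 -1.0e+00] F [ 0.64 -0.14  0.6 ] gap 2.12 q [  7.4  13.3 101.9   0.   65.2 102.5] t 9.07
[0.61, -0.33, -2.54, 0.001]
n 27 grip dx/dz [-0.172 -3.078] dy/dz [ 0.03  -4.787] [ -4. -10. -36.] [ 8. -0. -2.]
uv 271 294 226 270
crop origin 213 193
```

View pics/scene8z.png

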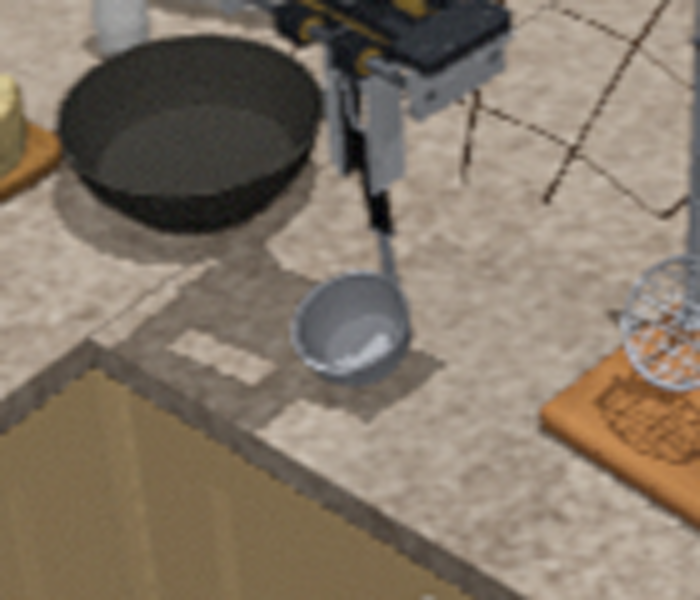

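Emit:
jog_arm(targets=[0.4,0,0,0,0.5,0,-0.5,0,0.65,0,-1.2,0,0.8,0,-2,0,0.8,0,-2.3,0], squeeze=8)

```text
time: 9.75
eef_pos: [0.4976, 0.097, 0.1283]
ee_rot: [[-0.006, -0.088, -0.996], [-0.0, -0.996, 0.088], [-1.0, 0.001, 0.006]]
ft_force: [0.6, 0.2, 2.7]
finger_gap: 0.235
```

```bash
python3 - <<'E'
from h import *
rows([(.53,.097,.118,-95.1)])
ladle('scene9')
E
```

```text
pos [0.4976 0.097  0.1283] yaw -95.04 tilt x [-5.7e-03 -1.0e-04 -1.0e+00] F [0.63 0.16 2.7 ] gap 2.21 q [  6.9  16.5  98.9   0.   64.9 101.9] t 9.75
[1.01, -0.28, -3.24, 0.001]
n 38 grip dx/dz [-0.031 -9.126] dy/dz [-0.013 -4.254] [-12. -10. -36.] [-5.  5.  4.]
uv 272 295 225 269
crop origin 215 193
```

View pics/scene9z.png

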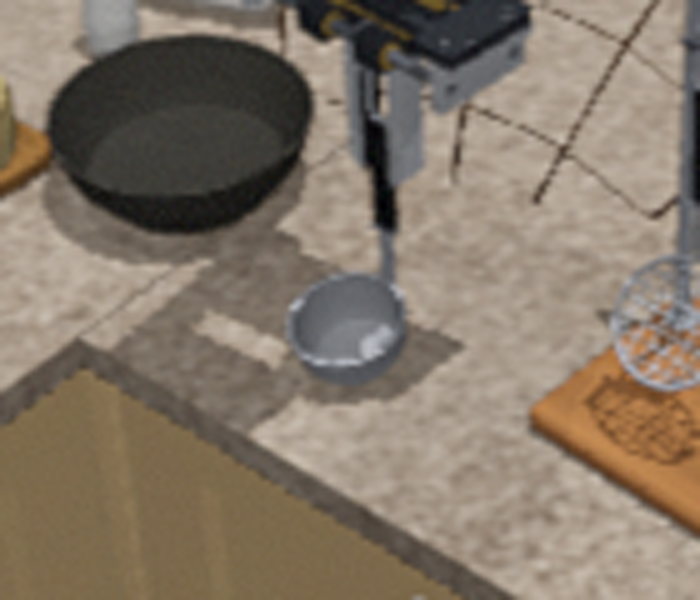

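Emit:
jog_arm(targets=[0.15,0,-0.7,0,0.35,0,-1.4,0,0.6,0,-2.1,0,0.8,0,-2.6,0,0.8,0,-2.6,0])

```text
time: 10.42
eef_pos: [0.5239, 0.0947, 0.1201]
ee_rot: [[-0.005, -0.088, -0.996], [-0.0, -0.996, 0.088], [-1.0, 0.001, 0.005]]
ft_force: [1.2, 0.1, 5.0]
finger_gap: 0.233
```

```bash
python3 - <<'E'
from h import *
rows([(.53,.097,.118,-95.1)])
S,m,c=ladle('scene10')
for v in range(225,275,2):
    us=np.nonzero(m[v])[0]
    if len(us): print(v,us.min(),us.max(),(S[v,us[0]]).round(),(S[v,us[-1]]).round())
E
```

```text
pos [0.5239 0.0947 0.1201] yaw -95.04 tilt x [-5.5e-03 -1.0e-04 -1.0e+00] F [1.18 0.11 4.98] gap 2.19 q [  6.3  20.1  95.3   0.   64.9 101.3] t 10.43
[0.21, -0.29, -0.59, 0.001]
n 42 grip dx/dz [  0.159 -16.769] dy/dz [ 0.006 -4.021] [-24. -10. -30.] [-11.   5.   5.]
uv 273 299 223 269
crop origin 217 192
225 293 293 [-15.   9.   4.] [-15.   9.   4.]
227 293 298 [-19.   5.   1.] [-8. -5. -0.]
229 293 297 [-20.   5.  -6.] [-15.  -7.  -3.]
231 293 297 [-22.   3. -11.] [-17.  -9.  -9.]
233 292 297 [-19.  11. -25.] [-18. -10. -14.]
235 292 297 [-24.   6. -28.] [-17.  -9. -23.]
237 292 297 [-22.   9. -37.] [-17.  -8. -31.]
239 293 297 [-20.   7. -46.] [-19.  -9. -37.]
241 293 295 [-25.   2. -48.] [-23.  -5. -45.]
243 293 295 [-26.   2. -55.] [-24.  -6. -51.]
245 293 295 [-25.   3. -64.] [-23.  -4. -61.]
247 292 295 [-26.   7. -74.] [-24.  -5. -68.]
249 279 295 [-53.  36. -81.] [-24.  -4. -77.]
251 276 295 [-67.  35. -80.] [-27.  -7. -80.]
253 274 296 [-78.  31. -78.] [-30. -15. -82.]
255 273 297 [-80.  34. -86.] [-36. -25. -80.]
257 273 296 [-93.  19. -77.] [-45. -30. -79.]
259 274 296 [-94.  14. -81.] [-48. -33. -84.]
261 275 296 [-97.   6. -82.] [ -42.  -26. -100.]
263 275 295 [-93.  12. -97.] [-51. -31. -99.]
265 276 293 [ -93.    8. -103.] [ -60.  -31. -100.]
267 279 291 [ -90.   -2. -106.] [ -69.  -32. -101.]
269 283 287 [ -84.  -12. -112.] [ -79.  -25. -108.]
```

View pics/scene10z.png

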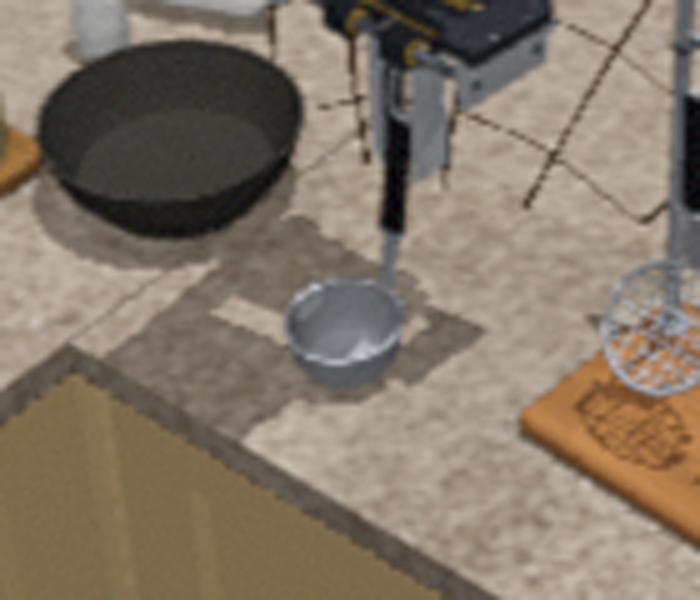

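Emit:
jog_arm(targets=[0,0,0,0,0,0,0,0,0,0,0,0,-1,0,0,0,-2.5,0,0,0], squeeze=50)

```text
time: 11.1
eef_pos: [0.5234, 0.0947, 0.1455]
ee_rot: [[-0.007, -0.088, -0.996], [-0.0, -0.996, 0.088], [-1.0, 0.001, 0.007]]
ft_force: [-0.1, -0.2, -0.9]
finger_gap: 0.22
```

```bash
python3 - <<'E'
from h import *
s,p,R,yaw=st()
S,m,c=ladle('scene11')
for v in range(215,275,2):
    us=np.nonzero(m[v])[0]
    if len(us): print(v,us.min(),us.max(),(S[v,us[0]]).round(),(S[v,us[-1]]).round())
rows(lin((*p,yaw),(.525,.0945,.25,-95.1)))
E
```

```text
n 36 grip dx/dz [  0.132 -16.853] dy/dz [ 0.023 -3.809] [-24.  -9. -33.] [-13.   4.   4.]
uv 273 299 219 263
crop origin 216 187
219 293 293 [-15.   7.   2.] [-15.   7.   2.]
221 293 299 [-17.   6.  -4.] [-11. -14.   3.]
223 292 297 [-18.  10. -13.] [-15.  -9.  -4.]
225 292 297 [-21.   6. -16.] [-14.  -7. -14.]
227 292 297 [-22.   5. -23.] [-14.  -7. -21.]
229 292 297 [-22.   6. -31.] [-13.  -6. -29.]
231 292 296 [-22.   6. -38.] [-18.  -7. -33.]
233 293 295 [-20.   5. -47.] [-22.  -6. -39.]
235 293 295 [-24.   1. -49.] [-21.  -5. -48.]
237 292 295 [-23.   7. -61.] [-22.  -6. -55.]
239 292 295 [-26.   4. -65.] [-24.  -7. -61.]
241 283 295 [-42.  27. -76.] [-23.  -5. -70.]
243 278 294 [-57.  34. -79.] [-27.  -6. -75.]
245 275 296 [-69.  34. -79.] [-24. -10. -82.]
247 274 296 [-76.  31. -80.] [-35. -22. -76.]
249 273 297 [-82.  29. -83.] [-35. -26. -82.]
251 273 296 [-90.  20. -81.] [-44. -31. -81.]
253 273 296 [-93.  17. -85.] [-42. -28. -91.]
255 274 296 [-87.  20. -99.] [ -39.  -24. -104.]
257 275 295 [-92.  10. -97.] [ -49.  -30. -101.]
259 276 293 [ -91.    7. -104.] [ -55.  -28. -106.]
261 279 291 [ -93.   -8. -101.] [ -65.  -29. -107.]
263 284 285 [ -79.  -14. -115.] [ -77.  -16. -115.]
pos [0.5245 0.0948 0.148 ] yaw -95.04 tilt x [-3.3e-03  2.0e-04 -1.0e+00] F [0.07 1.03 0.37] gap 2.08 q [  6.3  18.3  93.7   0.   68.2 101.3] t 11.15
[-1.84, 0.02, 0.08, 0.0, -3.93, 0.02, 0.05, 0.0, -6.02, 0.03, 0.03, 0.001, -8.11, 0.03, 0.0, 0.001, -10.2, 0.03, -0.02, 0.001]
```

View pics/scene11z.png

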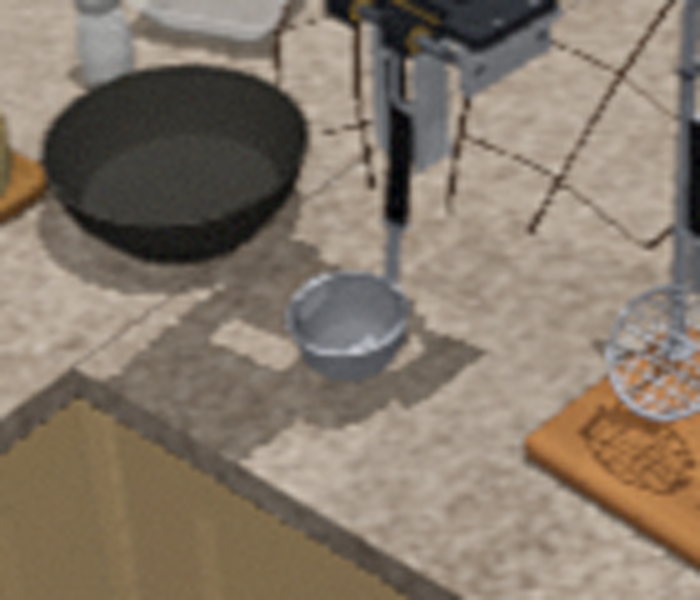

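```bash
cat >> h.py <<'E'
def rimfit(tag,n=5,cam='scene'):
    s,p,R,yaw=st(); fx=-R[:,2]; fy=-R[:,1]
    fs=[grab(cam,tag) for _ in range(n)]
    f=dict(fs[0]); Z=np.stack([g['z_map'] for g in fs]); f['z_map']=np.median(Z,0); C=np.mean([g['color'].astype(float) for g in fs],0)
    print('noise',np.nanmedian(Z.std(0)))
    X=cloud(f); d=X-p; S=np.stack([d@fx,d@fy,X[...,2]-p[2]],-1)*1000
    m=(abs(S[...,1])<45)&(S[...,0]<-20)&(S[...,0]>-110)&(S[...,2]>-125)&(S[...,2]<-60)&(X[...,2]>.012)
    P=S[m]
    from scipy.optimize import least_squares
    # ring model: upper envelope: iterative
    c=np.array([-61.,0.,-80.]); 
    for it in range(6):
        a=np.arctan2(P[:,1]-c[1],P[:,0]-c[0]); r=np.hypot(P[:,0]-c[0],P[:,1]-c[1])
        ring=[]
        for b in np.arange(-np.pi,np.pi,np.pi/10):
            k=(a>=b)&(a<b+np.pi/10)&(r>29)&(r<41)
            if k.sum()>=1: ring.append(P[k][np.argmax(P[k][:,2])])
        Q=np.array(ring); A=np.c_[2*Q[:,:2],np.ones(len(Q))]; q=np.linalg.lstsq(A,(Q[:,:2]**2).sum(1),rcond=None)[0]
        c=np.array([q[0],q[1],Q[:,2].mean()])
    A=np.c_[Q[:,:2]-c[:2],np.ones(len(Q))]
    pl=least_squares(lambda t:A@t-Q[:,2],[0,0,c[2]],loss='soft_l1',f_scale=2).x
    print('ring n',len(Q),'centre rel',c.round(1),'R',np.sqrt(q[2]+q[0]**2+q[1]**2).round(1),'slope x(handle), y:',pl.round(3)); print(Q.round(0).tolist())
    W=p+(fx*c[0]+fy*c[1])/1000; print('rim world',W[:2].round(4),round(p[2]+pl[2]/1000,4))
E
python3 - <<'E'
from h import *
rimfit('scene12')
E
```

```text
noise 0.0019655242
ring n 20 centre rel [-60.8  -0.3 -79.9] R 35.7 slope x(handle), y: [ 8.0000e-02 -8.0000e-03 -8.1386e+01]
[[-96.0, -8.0, -83.0], [-95.0, -15.0, -83.0], [-86.0, -27.0, -83.0], [-75.0, -32.0, -83.0], [-61.0, -35.0, -83.0], [-53.0, -35.0, -80.0], [-47.0, -33.0, -81.0], [-39.0, -29.0, -81.0], [-30.0, -16.0, -79.0], [-24.0, -6.0, -61.0], [-23.0, 4.0, -63.0], [-31.0, 18.0, -81.0], [-34.0, 20.0, -80.0], [-43.0, 32.0, -81.0], [-52.0, 35.0, -82.0], [-71.0, 33.0, -81.0], [-77.0, 31.0, -83.0], [-85.0, 26.0, -83.0], [-91.0, 20.0, -84.0], [-96.0, 1.0, -85.0]]
rim world [0.4639 0.0999] 0.0666
```

Emit:
jog_arm(targets=[-0.5,0,0,0,0.5,0,0,0,1.5,0,0,0,2.3,0,0,0,2.6,0,0,0])

```text
time: 12.02
eef_pos: [0.5251, 0.0947, 0.1199]
ee_rot: [[-0.002, -0.088, -0.996], [0.0, -0.996, 0.088], [-1.0, 0.0, 0.002]]
ft_force: [6.6, -1.8, 19.9]
finger_gap: 0.219
```

```bash
python3 - <<'E'
from h import *
rows([(.532,.0945,.1165,-95.1)])
E
```

```text
pos [0.5251 0.0947 0.1199] yaw -95.04 tilt x [-0.0017  0.     -1.    ] F [ 6.57 -1.82 19.9 ] gap 2.06 q [  6.3  20.1  95.3   0.   64.7 101.3] t 12.03
[0.34, -0.04, -0.69, 0.001]
```

Emit:
jog_arm(targets=[0,0,0,0,0.1,0,-0.2,0,0.25,0,-0.5,0,0.35,0,-0.8,0,0.35,0,-0.8,0], squeeze=10)

```text
time: 12.65
eef_pos: [0.5332, 0.0939, 0.1162]
ee_rot: [[-0.002, -0.088, -0.996], [-0.0, -0.996, 0.088], [-1.0, 0.0, 0.002]]
ft_force: [0.8, -0.4, 2.8]
finger_gap: 0.229
```

```bash
python3 - <<'E'
from h import *
rows([(.532,.0945,.1165,-95.1)])
ladle('scene13');rimfit('scene14',3)
E
```

```text
pos [0.5332 0.0939 0.1162] yaw -95.05 tilt x [-0.0017 -0.     -1.    ] F [ 0.85 -0.43  2.83] gap 2.15 q [  6.1  21.3  94.2   0.   64.6 101.1] t 12.65
[-0.03, -0.05, 0.13, 0.001]
n 39 grip dx/dz [  0.182 -19.893] dy/dz [ 0.005 -4.127] [-28. -11. -31.] [-12.   4.   4.]
uv 274 301 226 268
crop origin 218 192
noise 0.0015870353
ring n 20 centre rel [-67.6  -1.4 -74.4] R 35.5 slope x(handle), y: [ 4.0000e-02  3.0000e-03 -7.5433e+01]
[[-103.0, -7.0, -77.0], [-101.0, -19.0, -75.0], [-95.0, -25.0, -75.0], [-79.0, -34.0, -76.0], [-74.0, -37.0, -75.0], [-65.0, -36.0, -76.0], [-49.0, -28.0, -77.0], [-43.0, -27.0, -77.0], [-38.0, -17.0, -74.0], [-29.0, -5.0, -63.0], [-29.0, 4.0, -60.0], [-36.0, 10.0, -75.0], [-39.0, 21.0, -76.0], [-56.0, 30.0, -74.0], [-57.0, 33.0, -75.0], [-74.0, 32.0, -76.0], [-87.0, 28.0, -77.0], [-95.0, 23.0, -77.0], [-96.0, 18.0, -77.0], [-104.0, -0.0, -77.0]]
rim world [0.4657 0.0985] 0.0409
```

Emit:
jog_arm(targets=[0.1,0,-0.2,0,0.2,0,-0.4,0,0.28,0,-0.6,0,0.28,0,-0.6,0,0.28,0,-0.6,0])

```text
time: 13.48
eef_pos: [0.5393, 0.0934, 0.1138]
ee_rot: [[-0.001, -0.088, -0.996], [0.0, -0.996, 0.088], [-1.0, 0.0, 0.001]]
ft_force: [0.8, -0.5, 4.7]
finger_gap: 0.227
```

Emit:
jog_arm(targets=[0,0,0,0,0,0,0,0,-0.5,0,0,0,-2,0,0,0,-4,0,0,0], squeeze=50)

```text
time: 14.1
eef_pos: [0.5392, 0.0934, 0.1546]
ee_rot: [[-0.002, -0.088, -0.996], [0.0, -0.996, 0.088], [-1.0, 0.0, 0.002]]
ft_force: [0.4, 1.0, -2.1]
finger_gap: 0.218
```

```bash
sed -i 's/if k.sum()>=1: ring/if k.sum()>=1 and abs(b+np.pi\/20)>.4: ring/' h.py; python3 - <<'E'
from h import *
rows([(.532,.0945,.1165,-95.1)])
ladle('scene15');rimfit('scene16',5)
E
```

```text
pos [0.5392 0.0934 0.1546] yaw -95.04 tilt x [-0.0017  0.     -1.    ] F [ 0.38  1.01 -2.11] gap 2.05 q [  6.   19.5  91.    0.   69.5 101. ] t 14.1
[3.81, -0.04, 0.72, 0.001]
n 35 grip dx/dz [  0.195 -20.969] dy/dz [ 0.036 -3.776] [-29. -10. -30.] [-19.   2.   5.]
uv 274 303 216 258
crop origin 218 182
noise 0.0019771974
ring n 18 centre rel [-70.9  -1.  -78.3] R 34.9 slope x(handle), y: [ 1.1000e-02 -7.0000e-03 -7.8251e+01]
[[-105.0, -1.0, -79.0], [-101.0, -18.0, -80.0], [-93.0, -31.0, -77.0], [-90.0, -32.0, -79.0], [-76.0, -34.0, -78.0], [-65.0, -35.0, -77.0], [-59.0, -33.0, -78.0], [-48.0, -26.0, -78.0], [-41.0, -19.0, -78.0], [-36.0, 12.0, -79.0], [-44.0, 20.0, -79.0], [-52.0, 26.0, -77.0], [-69.0, 33.0, -78.0], [-82.0, 33.0, -78.0], [-90.0, 29.0, -79.0], [-97.0, 21.0, -77.0], [-101.0, 16.0, -80.0], [-106.0, 7.0, -79.0]]
rim world [0.4696 0.0988] 0.0794
```

```bash
python3 - <<'E'
from h import *
for n in ['top0','scene0']:
    f=load(n); X=cloud(f)
    m=(X[...,0]>.55)&(X[...,0]<1)&(X[...,1]>-.02)&(X[...,1]<.42)&(X[...,2]>.02)
    P=X[m]; print(n,m.sum(),P[:,2].max(),P.min(0)); k=P[:,0]<.75; print(P[k][:,2].max() if k.any() else 0, P[P[:,0]<.68].round(2).tolist()[:20])
s,p,R,yaw=st()
W=[];A=np.array([*p,-95.04]);B=np.array([.527,.377,.258,0])
# 3 calls, smoothed; z quickly
rows([( *(p+[0,0,.0]+np.array([-.005,.02,.10])*i/5), -95.04+25*i/5) for i in range(1,6)])
E
```

```text
top0 19177 1.1674969216446782 [ 0.55039477 -0.01995144  0.02000253]
1.1674969216446782 [[0.63, 0.42, 1.15], [0.63, 0.42, 1.15], [0.63, 0.41, 1.15], [0.63, 0.41, 1.15], [0.63, 0.41, 1.15], [0.63, 0.41, 1.15], [0.63, 0.41, 1.15], [0.63, 0.4, 1.15], [0.63, 0.4, 1.16], [0.63, 0.4, 1.16], [0.62, 0.4, 1.16], [0.62, 0.4, 1.16], [0.62, 0.4, 1.16], [0.62, 0.39, 1.16], [0.62, 0.39, 1.16], [0.62, 0.39, 1.16], [0.62, 0.39, 1.16], [0.62, 0.39, 1.16], [0.62, 0.39, 1.16], [0.62, 0.39, 1.16]]
scene0 20634 0.6888833805929021 [ 0.55027083 -0.01999578  0.02000614]
0.14671006276856777 [[0.68, 0.28, 0.11], [0.68, 0.28, 0.1], [0.68, 0.27, 0.11], [0.68, 0.28, 0.1], [0.68, 0.27, 0.1], [0.68, 0.27, 0.1], [0.68, 0.27, 0.1], [0.68, 0.29, 0.09], [0.68, 0.29, 0.09], [0.67, 0.27, 0.1], [0.67, 0.31, 0.08], [0.67, 0.3, 0.09], [0.67, 0.3, 0.09], [0.67, 0.27, 0.1], [0.67, 0.32, 0.07], [0.67, 0.32, 0.07], [0.66, 0.27, 0.1], [0.67, 0.27, 0.1], [0.67, 0.34, 0.07], [0.67, 0.33, 0.07]]
pos [0.539  0.0934 0.1531] yaw -95.04 tilt x [-0.0021 -0.     -1.    ] F [ 0.1  -0.37 -1.22] gap 2.1 q [  6.   19.6  91.2   0.   69.3 101. ] t 14.4
[-2.0, -0.39, 0.14, -0.087, -4.0, -0.78, 0.28, -0.175, -6.0, -1.17, 0.42, -0.262, -8.0, -1.56, 0.56, -0.349, -10.0, -1.95, 0.69, -0.436]
```

Emit:
jog_arm(targets=[-1.0,-0.1,0.1,-0.05,-3,-0.5,0.2,-0.14,-5.5,-1.0,0.4,-0.24,-8,-1.5,0.5,-0.34,-10.0,-2,0.7,-0.43])

```text
time: 15.02
eef_pos: [0.5339, 0.1141, 0.2534]
ee_rot: [[-0.003, 0.338, -0.941], [-0.0, -0.941, -0.338], [-1.0, -0.001, 0.003]]
ft_force: [0.3, 0.1, -1.4]
finger_gap: 0.217
```

```bash
python3 - <<'E'
from h import *
s,p,R,yaw=st()
rows(lin((*p,yaw),(.525,.20,.255,-40)))
E
```

```text
pos [0.5339 0.1141 0.2534] yaw -70.23 tilt x [-2.7e-03 -1.0e-04 -1.0e+00] F [ 0.27  0.14 -1.45] gap 2.04 q [ 8.2 14.9 83.7  0.  81.6 78.4] t 15.03
[-0.03, -1.68, -0.41, -0.106, -0.06, -3.35, -0.83, -0.211, -0.1, -5.03, -1.24, -0.317, -0.13, -6.71, -1.65, -0.422, -0.16, -8.38, -2.07, -0.528]
```

Emit:
jog_arm(targets=[0,-1.7,-0.4,-0.1,0,-3.4,-0.8,-0.21,0,-5,-1.2,-0.32,0,-6.7,-1.7,-0.42,0,-8.4,-2.1,-0.53])

```text
time: 15.65
eef_pos: [0.525, 0.2008, 0.2525]
ee_rot: [[-0.004, 0.77, -0.638], [-0.0, -0.638, -0.77], [-1.0, -0.003, 0.003]]
ft_force: [0.6, -1.0, -1.0]
finger_gap: 0.219
```

```bash
python3 - <<'E'
from h import *
s,p,R,yaw=st()
rows(lin((*p,yaw),(.525,.30,.252,-12)))
E
```

```text
pos [0.525  0.2008 0.2525] yaw -39.66 tilt x [-4.1e-03 -4.0e-04 -1.0e+00] F [ 0.64 -1.01 -1.01] gap 2.06 q [17.2 17.1 81.   0.  82.1 56.8] t 15.65
[0.01, -1.27, -1.53, -0.097, 0.02, -2.53, -3.06, -0.193, 0.03, -3.8, -4.59, -0.29, 0.04, -5.07, -6.11, -0.386, 0.05, -6.33, -7.64, -0.483]
```

Emit:
jog_arm(targets=[0,-1.3,-1.5,-0.1,0,-2.5,-3.1,-0.19,0,-3.8,-4.6,-0.29,0,-5.1,-6.1,-0.39,0,-6.3,-7.6,-0.48])

```text
time: 16.27
eef_pos: [0.5248, 0.3001, 0.2516]
ee_rot: [[-0.005, 0.978, -0.208], [-0.001, -0.208, -0.978], [-1.0, -0.005, 0.002]]
ft_force: [-1.1, -0.6, -0.5]
finger_gap: 0.223
```

```bash
python3 - <<'E'
from h import *
s,p,R,yaw=st()
rows(lin((*p,yaw),(.527,.377,.2283,0)))
E
```

```text
pos [0.5248 0.3001 0.2516] yaw -11.98 tilt x [-0.0054 -0.0011 -1.    ] F [-1.08 -0.6  -0.52] gap 2.1 q [26.3 22.8 73.5  0.1 84.  38.2] t 16.27
[0.46, -0.27, -1.52, -0.042, 0.93, -0.55, -3.03, -0.084, 1.39, -0.82, -4.55, -0.125, 1.85, -1.09, -6.06, -0.167, 2.32, -1.36, -7.58, -0.209]
```

Emit:
jog_arm(targets=[0.4,-0.3,-1.7,-0.04,0.9,-0.6,-3.4,-0.09,1.4,-0.9,-5.2,-0.13,1.9,-1.2,-6.6,-0.17,2.3,-1.4,-7.6,-0.21])

```text
time: 16.9
eef_pos: [0.5266, 0.3782, 0.2279]
ee_rot: [[-0.006, 1.0, 0.004], [-0.001, 0.004, -1.0], [-1.0, -0.006, 0.001]]
ft_force: [-0.4, -0.4, -0.3]
finger_gap: 0.22
```

```bash
python3 - <<'E'
from h import *
rows([(.527,.377,.2283,0)])
S,m,c=ladle('scene17'); rimfit('scene18',5)
f=grab('top','top18'); grab('wrist','wrist18')
for n in ['scene18','top18']:
    f=load(n); X=cloud(f); c=f['color'].astype(int)
    v=(c.max(-1)<75)&(X[...,0]>.42)&(X[...,0]<.65)&(X[...,1]>.2)&(X[...,1]<.42)&(X[...,2]>.052)&(X[...,2]<.075)
    P=X[v][:,:2]; 
    from scipy.optimize import least_squares
    r=least_squares(lambda t:np.hypot(P[:,0]-t[0],P[:,1]-t[1])-.087,[.528,.306],loss='soft_l1',f_scale=.003); print('bowl',r.x,v.sum())
E
cat > v.py <<'E'
E

```

```text
pos [0.5266 0.3782 0.2279] yaw 0.21 tilt x [-0.0058 -0.0013 -1.    ] F [-0.43 -0.38 -0.25] gap 2.07 q [32.4 29.5 67.1  0.1 83.7 32.2] t 16.9
[-0.04, 0.04, 0.12, 0.004]
n 34 grip dx/dz [  0.191 -18.512] dy/dz [0.024 3.424] [-27.  -4. -30.] [-14.   9.   3.]
uv 228 258 162 204
crop origin 174 130
noise 0.001987326
ring n 18 centre rel [-68.3   2.3 -74.4] R 34.7 slope x(handle), y: [ 2.0000e-03 -2.0000e-03 -7.4379e+01]
[[-102.0, -0.0, -75.0], [-99.0, -12.0, -75.0], [-94.0, -23.0, -75.0], [-83.0, -29.0, -75.0], [-70.0, -33.0, -74.0], [-58.0, -32.0, -74.0], [-55.0, -30.0, -75.0], [-49.0, -22.0, -73.0], [-39.0, -18.0, -74.0], [-37.0, 20.0, -75.0], [-45.0, 27.0, -76.0], [-50.0, 32.0, -75.0], [-59.0, 35.0, -73.0], [-73.0, 37.0, -74.0], [-84.0, 34.0, -75.0], [-91.0, 28.0, -75.0], [-101.0, 16.0, -74.0], [-101.0, 8.0, -74.0]]
rim world [0.5245 0.3105] 0.1529
bowl [0.52443035 0.3058113 ] 272
bowl [0.527228   0.30982822] 90
```

View pics/scene17z.png

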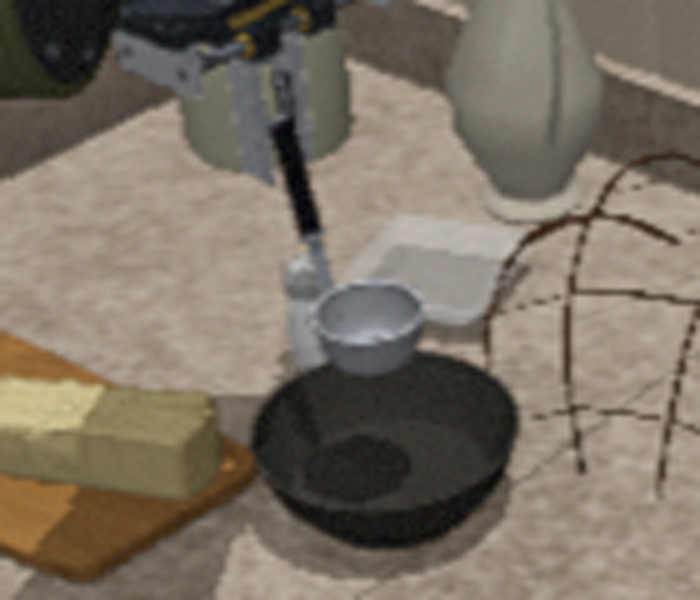

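Emit:
jog_arm(targets=[0.1,0,0.15,0,0.15,0,0.3,0,0.15,0,0.3,0,0.15,0,0.3,0,0.15,0,0.3,0])

```text
time: 17.92
eef_pos: [0.5269, 0.374, 0.2273]
ee_rot: [[-0.005, 1.0, 0.0], [-0.001, 0.0, -1.0], [-1.0, -0.005, 0.001]]
ft_force: [-0.4, -0.6, -1.4]
finger_gap: 0.218
```

```bash
python3 - <<'E'
from h import *
rows([(.527,.375,.227,0)])
rimfit('scene19',5); f=grab('top','top19');
c=f['color'];cv2.imwrite('pics/t19z.png',cv2.resize(c[150:270,170:450],None,fx=2.8,fy=2.8,interpolation=cv2.INTER_CUBIC)[...,::-1])
X=cloud(f)
m=(X[...,2]>.05)&(X[...,2]<.17)&(abs(X[...,0]-.527)<.045)&(abs(X[...,1]-.306)<.05)&(c.min(-1)>90)
P=X[m]; print('cup top view',m.sum(),P.min(0),P.max(0))
m=(X[...,2]>.05)&(abs(X[...,0]-.604)<.05)&(abs(X[...,1]-.453)<.04)&(X[...,2]<.12); print('shaker',np.median(X[m],0) if m.any() else None)
E
```

```text
pos [0.5269 0.374  0.2273] yaw 0.01 tilt x [-5.e-03 -8.e-04 -1.e+00] F [-0.43 -0.64 -1.44] gap 2.05 q [32.1 29.2 67.6  0.1 83.5 32. ] t 17.93
[0.03, 0.01, -0.1, 0.0]
noise 0.001973643
ring n 18 centre rel [-67.4   1.8 -75.3] R 34.9 slope x(handle), y: [-3.0000e-03  1.8000e-02 -7.5273e+01]
[[-102.0, -5.0, -75.0], [-101.0, -10.0, -75.0], [-90.0, -25.0, -75.0], [-83.0, -28.0, -76.0], [-69.0, -33.0, -77.0], [-61.0, -32.0, -75.0], [-54.0, -30.0, -77.0], [-41.0, -20.0, -77.0], [-34.0, -9.0, -74.0], [-36.0, 19.0, -74.0], [-44.0, 26.0, -75.0], [-48.0, 30.0, -75.0], [-58.0, 35.0, -75.0], [-73.0, 37.0, -76.0], [-79.0, 34.0, -75.0], [-94.0, 23.0, -75.0], [-97.0, 21.0, -75.0], [-101.0, 3.0, -75.0]]
rim world [0.5251 0.3066] 0.152
cup top view 330 [0.49493779 0.27228322 0.10921633] [0.56415066 0.34352139 0.16252843]
shaker None
```

View pics/t19z.png

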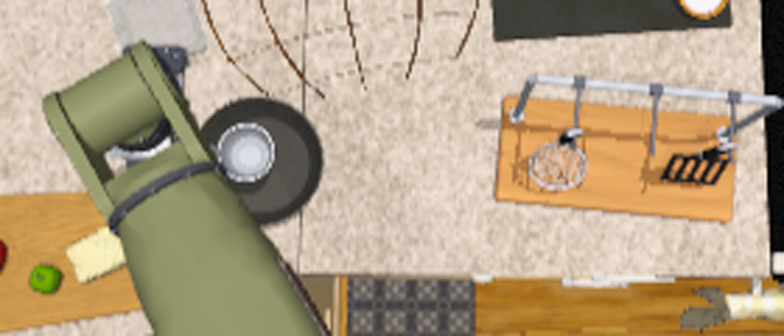

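View pics/scene19.png

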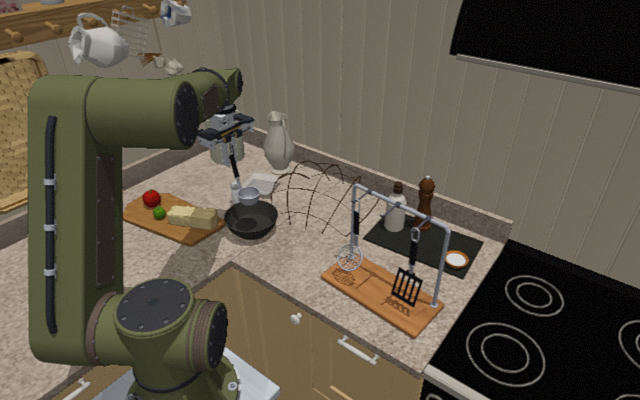

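Emit:
jog_arm(targets=[0,0,0,0,0,0,0,0,0,0,0,0,0,0,0,0,0,0,0,0])

```text
time: 18.85
eef_pos: [0.5269, 0.374, 0.2273]
ee_rot: [[-0.005, 1.0, 0.0], [-0.001, 0.0, -1.0], [-1.0, -0.005, 0.001]]
ft_force: [0.9, 0.2, -2.2]
finger_gap: 0.22
```

```bash
python3 - <<'E'
from h import *
rows([(.527,.375,.227,0)])
rimfit('scene20',5); print(manip.observe()['qvel'].round(2))
print(manip.sign_off())
E
```

```text
pos [0.5269 0.374  0.2273] yaw 0.01 tilt x [-5.e-03 -8.e-04 -1.e+00] F [ 0.91  0.16 -2.24] gap 2.07 q [32.1 29.2 67.6  0.1 83.5 32. ] t 18.85
[0.03, 0.01, -0.1, 0.0]
noise 0.001973093
ring n 18 centre rel [-67.1   1.9 -75.4] R 35.1 slope x(handle), y: [ 1.0000e-03  1.2000e-02 -7.5452e+01]
[[-102.0, 1.0, -76.0], [-99.0, -17.0, -75.0], [-91.0, -25.0, -75.0], [-78.0, -29.0, -74.0], [-69.0, -33.0, -76.0], [-60.0, -34.0, -77.0], [-55.0, -30.0, -76.0], [-40.0, -21.0, -78.0], [-33.0, -10.0, -75.0], [-35.0, 18.0, -75.0], [-43.0, 26.0, -75.0], [-50.0, 33.0, -76.0], [-62.0, 39.0, -72.0], [-67.0, 36.0, -75.0], [-79.0, 34.0, -75.0], [-90.0, 28.0, -77.0], [-99.0, 19.0, -75.0], [-100.0, 11.0, -75.0]]
rim world [0.525  0.3069] 0.1519
[ 0.01 -0.06  0.01  0.13 -0.06  0.  ]
the job is handed in; nothing more can be done
None
```

I took the ladle off the middle hook and held it over the dark bowl, cup level and handle to the robot's left, then handed the job in at about 19 s. To unhook it I lifted it 16 mm straight up and drew it 95 mm to the front.

**Levelling:** The tool always points straight down, so I could not tilt the cup level with the arm. On a bare patch of worktop I gripped lightly and pressed and dragged the cup until it pivoted level in the fingers. The first try sprang back about 0.05 rad, so I pressed a second time. During that second press the wrist force reached about 20 N. I then clamped at 50 N.

**Last checks:**

| Check | Result |
|---|---|
| Cup over bowl | Centred within about 2 mm; the scene and top cameras differ by about 4 mm on where both are |
| Rim height | About 0.152 m |
| Rim slope | About 0.001 rad along the handle and 0.012 rad across it, close to the measurement noise |
| Stillness | The arm was still, and the ladle's pose did not change between the last two readings |
| Skimmer and turner | Both still hanging |
| Bowl | Not moved, within measurement noise |

**What did not go to plan or could not be checked:**
- **Grip:** the fingers hold the ladle at its steel loop rather than its black grip. The opening is about 21 mm, and pictures showed gaps beside the 18 mm grip. It held without slipping.
- **Salt shaker:** in the top view the arm hid it, so I could not measure it at the end. The scene picture showed it standing, and nothing I moved came below about 11 cm over the bowl or near it.

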